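Set a place-card block under the drill

TASK

The plain oak block on the drill stand's plate needs a hole for its wire. Slide it along the plate, without picking it up, so that the end nearest the fence lies flush against the steel fence and the pencilled cross is right under the tip of the drill bit; then let go of it. Do not touch the drill bit, and leave everything else where it stands.

Things in the scene. Friction and masses are not known exactly. Their poses are not given: they have to be found in the camera images.
- stand: fixed table-top drill stand. Grey plate 260 (x) x 220 (y) x 10 mm, top face 10 mm above the table; origin at the centre of its underside; x points to the fence and column (to the robot's right), y away from the robot, z up. Bit at x = +20, y = 0 mm. No room to come straight down by the bit: reach in from the open left side (-x), the tool leaning back that way about 40 degrees
- fence (a point): top edge of the fence's working face, mid-length. The fence is a steel bar along the stand's y, 180 mm long (y = -90 to +90 mm), 15 mm thick, 12 mm higher than the plate; its working face, towards the bit, is at x = +48 mm of the stand's frame
- column (a point): top of the stand's steel column: 24 mm thick, foot 44 mm across and 25 mm high, at x = +105, y = 0 mm of the stand's frame, 330 mm tall
- carriage (a point): middle of the underside of the black carriage overhanging the plate, 120 mm above the table: x = -13 to +133, y = -33 to +33 mm of the stand's frame, 45 mm high. It carries the grey motor housing on the bit's axis: 48 mm across from 122 to 255 mm above the table, tapering below to 18 mm across at 95 mm
- bit: the drill bit (4 mm thick) and its collet (13 mm), fixed, standing still, not running; the origin is at the bit's tip, z up. Must not be touched.
- bit_tip (a point): tip of the drill bit, 42 mm above the table, 10 mm above the top of the block; fixed to the stand at x = +20, y = 0 mm of the stand's frame
- block: the work: plain oak block, 80 (x) x 50 (y) x 22 mm, about 60 g, lying loose on the plate with no wire in it; origin at the centre of its underside; its x axis runs lengthwise to its fence end, the 50 mm wide end face at x = +40 mm that faces the fence
- mark (a point): centre of the pencilled cross (18 mm lines) on the block's top face, at x = +12, y = +6, z = +22 mm of the block's frame, thus 28 mm from the fence end, which is as far as the bit is from the fence
- holder_a: finished place-card holder standing on the table beyond the stand (far from the robot): same oak block 80 x 50 x 22 mm, but with a thin upright brass wire ending in a loop, 130 mm tall in all; origin under the block's centre
- holder_b: second finished place-card holder with brass wire, like holder_a, standing to the right of the stand, behind its column
- tin: flat closed steel drill-bit tin, 60 x 90 x 16 mm, lying just to the left of the stand; origin at its underside centre
- spanner: small steel open-ended spanner, 110 mm long, lying beyond the stand (far from the robot)
Not all that is in view belongs to the job. Leave any pink or turquoise look-alike of the block alone.

How it is judged:
By the outcome, as a careful person would: the job done as asked, in the order asked, and still so for the second after the job is handed in, with the robot touching nothing.
It also fails if it takes over 38 s, if anything falls off the work surface, if the arm or the gripper's body presses on something with over 40 N, if the wrist force passes 120 N, or if a joint passes its speed limit or range.

ROBOT

A 6-joint arm with a two-finger parallel gripper is mounted at the origin on the work surface. World frame = base frame: x ahead of the robot, y to its left, z up, the work surface at z = 0. Lengths are in m, angles in degrees, forces in N, time in s.
With the tool pointing down it reaches from about 0.325 to 0.875 m from the base axis. Payload 4.4 kg.
Tool frame: the origin (TCP) lies midway between the tips of the shut fingers; the grasp point (between the pads) lies arm.grip_depth behind it (arm.grip_depth is the distance from the TCP to the grasp point, in m); z points along the fingers, y is the direction in which the jaws open and shut (so a half turn about z gives the same grasp; the last joint's range is limited). The gripper opens to 85 mm and grips with 20 to 120 N. Pads are 22 mm wide; open, the fingers measure 114 mm over their backs; the gripper's body (76 mm by 85 mm) begins 54 mm behind the grasp point. The pads swing forward as they close: fully open they stand 13 mm farther back than shut.
Start: joints at [66.434, 11.837, 88.321, -0, 79.842, -8.623], TCP at [0.148, 0.556, 0.231] pointing down, gripper open.
Joint ranges: [-156.59, 156.59], [-49.26, 127.26], [12.9, 141.05], [-63.56, 243.56], [4.71, 150.69], [-161.64, 161.64]. Speed limits (degrees/s): [159.86, 159.86, 180, 180, 180, 180].

INTERFACE

Orientations are given as [roll, pitch, yaw] about the fixed x, y, z axes, in that order (R = Rz(yaw) Ry(pitch) Rx(roll)).
In Python, from cell import arm gives the robot as it stands. The module is installed in compiled form; this text tells all that it offers.
- The arm moves only by the shell command python3 -m jog 'ROWS'. ROWS is JSON, a list of rows, each a list of 3 entries, a list of its own where there are three numbers: the finger opening in mm, from 0 to 85.4, then the shift along the world's x, y, z in mm, then the turn, a rotation vector about the world's x, y, z in rad. A call has 1 to 8 rows; each row shifts and turns the pose as measured when the row begins; what a row does not reach is not made up. A row lasts 1/12 s, in which the tool goes at most 41.7 mm and 7.16 degrees, less where a joint would pass 70% of its speed; a pose out of reach is approached as far as the arm can. A call with a gripper value outside its range is refused whole. The fingers move at their own pace and stop on an object; the grip force is fixed at half the most. Time passes only in rows, so rows that do not move let the fingers close. It gives the time, the measured TCP pose, the force and the opening at its end, in the units of the state.
- arm.observe(): the state, without advancing time (a new reading comes with each control period).
- arm.read_camera(name): name is "scene" or "top"; returns a dict with "color" (384x512x3 uint8, red, green, blue), "camera_matrix" (3x3 intrinsics, pixels), "k1" (the pictures are not rectified: a ray, as slopes to the right and down, at radius r is drawn at 1 + k1 r^2 times it, then the intrinsics apply), "position" and "attitude" of the camera in the world. Camera axes: x right, y down, z forward; pixel columns grow to the right and rows downward; lengths in m; the calibration is good to about 2 mm. A picture is of the moment at which its call begins. There is no depth.
- arm.sign_off(): hands the job in, once; it reports no verdict.
Trained networks look in the newest picture that a camera, given by its name, has taken for a name from the list of things; names that differ only in an ending like _2 or _b are one class to them, and where a whole thing is asked for, a point or a joint stands for the part that bears it (a point fixed in the world has none). Each returns a list of dicts, best first, with "confidence" (0 to 1); they miss things now and then, are a little off and sometimes report something else, mostly with a low value. They report only what shows in the picture. A call takes as long as a camera call. They do not tell look-alikes from the thing itself.
- arm.boxes_of(camera, target): "box" ([centre column, centre row, width, height] in pixels, round what is visible of it).
The state is a dict: "clock": time; "q": joint angles; "qd": joint speeds; "effort": joint torques, N m; "eef_pos": TCP position; "orientation": TCP orientation; "contact_force": force on the tool from outside, world axes, zero at the start; "torque": the same for the moment, N m; "opening": finger opening in m.
Only numpy, scipy, OpenCV 4.12 (cv2) and the standard library are available. Lean on these libraries where they do the work, as an engineer would, in place of code of your own. Each camera call takes 0.05 s, during which the arm holds its last target.

## Working session

There is one attempt and no reset: what is moved stays moved. The work goes in short steps, Python scripts to look and compute and a shell command to move; the robot and the scene stay as the last step left them, time stands still between calls to the robot, and variables do not carry over. Pictures are saved under pics/ and viewed, and the job is handed in when it is done.

```bash
mkdir -p pics; ls; cat > h.py <<'E'
import numpy as np, cv2
from cell import arm
from scipy.spatial.transform import Rotation as R
def snap(n,fn=None,crop=None,scale=1):
    c=arm.read_camera(n)
    im=c["color"][:,:,::-1].copy()
    if fn:
        o=im
        if crop: o=im[crop[1]:crop[3],crop[0]:crop[2]]
        if scale!=1:o=cv2.resize(o,None,fx=scale,fy=scale,interpolation=cv2.INTER_CUBIC)
        cv2.imwrite("pics/"+fn,o)
    return c
def rot(c):
    a=np.array(c["attitude"],float)
    if a.shape==(3,3): return a
    if a.size==3: return R.from_euler("xyz",a,degrees=True).as_matrix()
    raise Exception(a)
def proj(c,P):
    P=np.atleast_2d(P).astype(float)
    q=(P-np.array(c["position"]))@rot(c)
    s=q[:,:2]/q[:,2:]
    r2=(s**2).sum(1,keepdims=True)
    s=s*(1+c["k1"]*r2)
    K=np.array(c["camera_matrix"])
    return s@K[:2,:2].T+K[:2,2]
def ray(c,px):
    K=np.array(c["camera_matrix"])
    d=np.linalg.solve(K,[px[0],px[1],1])[:2]
    s=d.copy()
    for _ in range(30): s=d/(1+c["k1"]*(s@s))
    v=rot(c)@np.array([s[0],s[1],1.]);return np.array(c["position"]),v/np.linalg.norm(v)
def onz(c,px,z):
    p,v=ray(c,px);return p+v*(z-p[2])/v[2]
E
python3 - <<'E'
from h import *
s=arm.observe();print(s, arm.grip_depth)
for n in ["scene","top"]:
    c=snap(n,n+"0.png",scale=1.5)
    print(n,c["camera_matrix"],c["k1"],c["position"],c["attitude"])
    for t in ["stand","block","mark","bit","bit_tip","fence","column","carriage","tin","holder_a","spanner"]:
        print(t,[(np.round(b["box"],1).tolist(),round(b["confidence"],2)) for b in arm.boxes_of(n,t)])
E
```

```text
pics
{'clock': 0.0, 'q': array([ 6.64341996e+01,  1.18857942e+01,  8.84075298e+01, -9.91489563e-04,
        7.98401944e+01, -8.62505592e+00]), 'qd': array([ 1.89452811e-02,  7.58214084e-04,  1.91120691e-02,  1.16336343e-02,
        3.06513066e-02, -7.24605800e-05]), 'effort': array([-2.77130013e-03, -3.83045948e+01, -2.91587716e+01, -4.69153019e-04,
        1.08573333e-02,  1.11304651e-06]), 'eef_pos': array([0.14796987, 0.55483472, 0.23008784]), 'orientation': array([-1.79867845e+02, -1.90589337e-02,  1.65059410e+02]), 'contact_force': array([ 0.40559456, -0.05360844,  0.48312448]), 'torque': array([ 0.02205358, -0.00507469,  0.05167676]), 'opening': 0.0856171595541013} 0.0187
scene [[348.33931285   0.         260.94943137]
 [  0.         348.33931285 192.37878979]
 [  0.           0.           1.        ]] -0.04956229319172364 [ 1.23594554 -0.21247627  0.66382662] [-122.48823528    1.4589463    68.47583542]
stand [([227.5, 243.5, 136.3, 151.4], 0.95)]
block [([240.1, 219.4, 19.0, 20.1], 0.71), ([353.8, 296.1, 38.6, 30.9], 0.69), ([304.9, 231.4, 29.0, 24.0], 0.68), ([247.8, 284.1, 3
[... 865 characters left out ...]
0.75)]
block [([275.6, 172.9, 26.3, 17.5], 0.89), ([206.7, 130.2, 27.2, 20.2], 0.81), ([259.8, 266.8, 23.4, 35.4], 0.63), ([201.6, 220.1, 17.2, 25.3], 0.57), ([362.3, 182.1, 18.4, 29.5], 0.19)]
mark [([279.1, 174.4, 28.9, 16.1], 0.77), ([199.8, 220.8, 21.9, 28.7], 0.77), ([206.9, 129.6, 30.1, 24.2], 0.76), ([260.8, 264.8, 29.5, 24.8], 0.75)]
bit []
bit_tip []
fence [([290.9, 189.2, 111.7, 89.1], 0.71)]
column [([291.9, 188.9, 113.4, 87.1], 0.87)]
carriage [([289.4, 189.6, 113.1, 89.9], 0.83)]
tin [([222.4, 176.4, 19.1, 27.6], 0.77), ([312.4, 135.2, 31.1, 25.5], 0.32)]
holder_a [([361.2, 182.3, 18.7, 29.8], 0.82), ([314.1, 133.6, 30.9, 24.3], 0.69)]
spanner [([278.2, 128.8, 10.5, 32.1], 0.7)]
```

View pics/scene0.png

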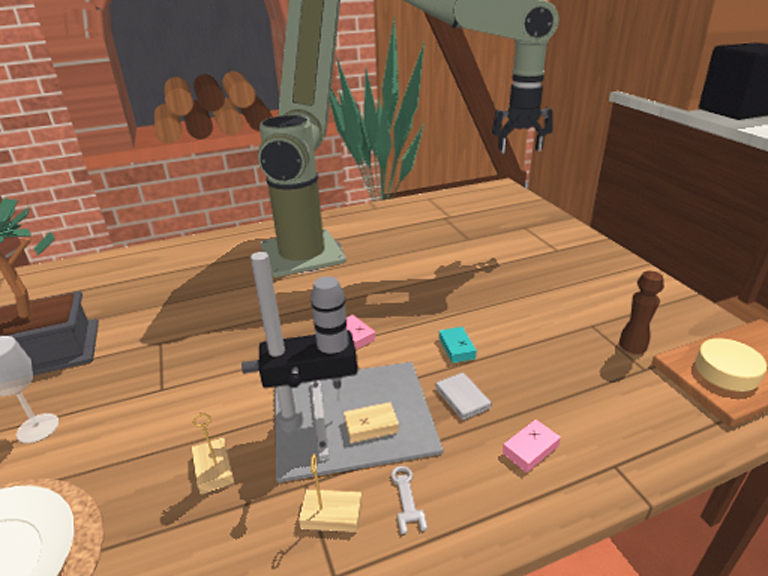

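View pics/top0.png

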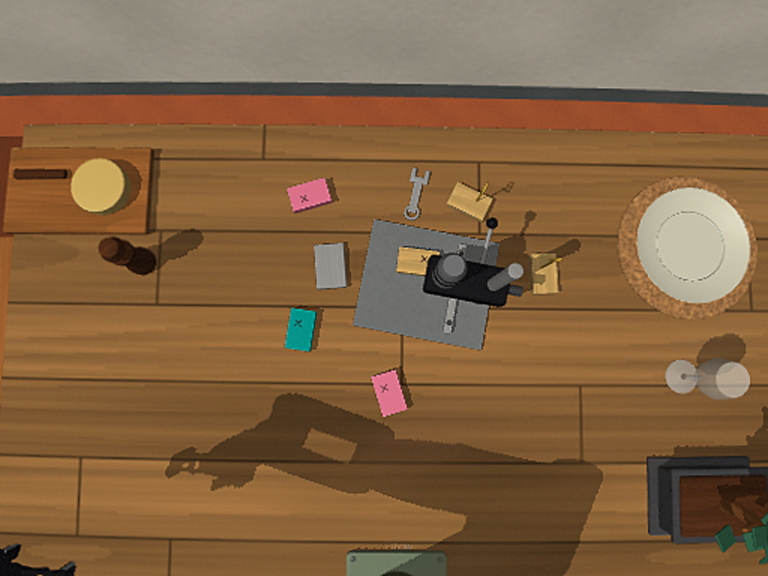

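```bash
python3 - <<'E'
import cv2
a=cv2.imread("pics/scene0.png");b=cv2.imread("pics/top0.png")
cv2.imwrite("pics/s0c.png",cv2.resize(a[320:520,220:440],None,fx=3,fy=3,interpolation=cv2.INTER_CUBIC))
cv2.imwrite("pics/t0c.png",cv2.resize(b[200:360,300:560],None,fx=3,fy=3,interpolation=cv2.INTER_CUBIC))
E
```

```text
(no output)
```

View pics/s0c.png

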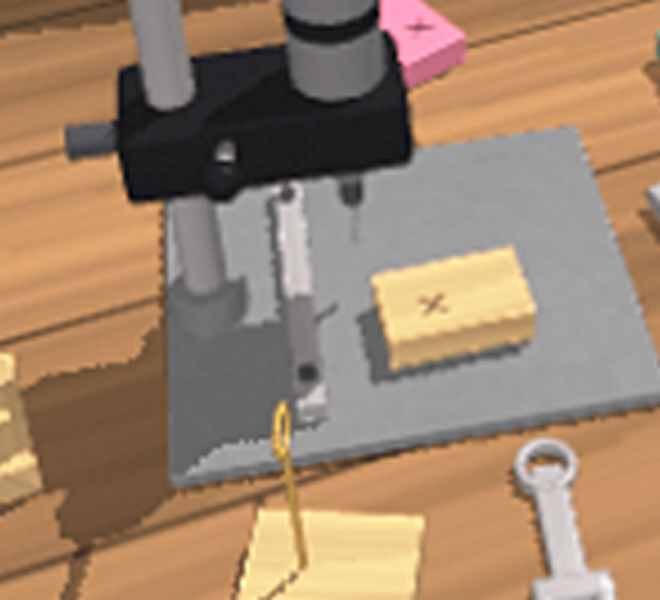

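View pics/t0c.png

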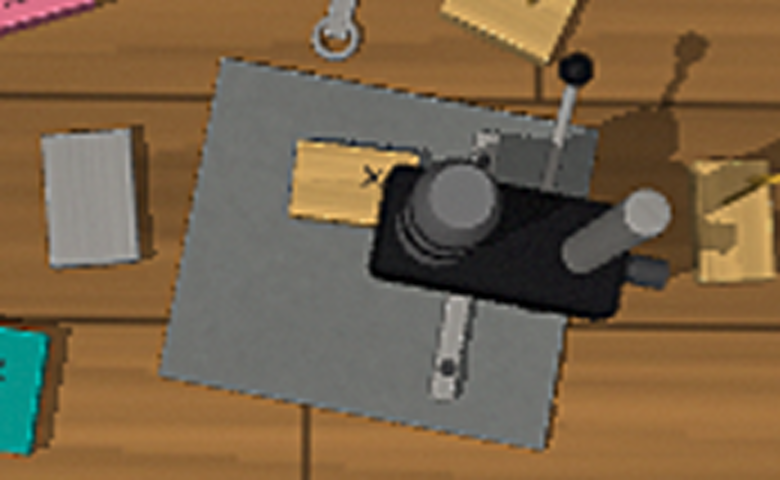

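The pictures agree on the block: it lies on the plate about 40 mm from the fence and slightly rotated against it, with the cross at about (282,173) in the top view and (243,220) in the scene view. Next I'll fit the stand and block poses to image edges.

```bash
cat > fit.py <<'E'
from h import *
from scipy.optimize import least_squares
def T2(p,P,z0=0):
    x,y,th=p; c,s=np.cos(th),np.sin(th); P=np.atleast_2d(P)
    return np.c_[x+c*P[:,0]-s*P[:,1], y+s*P[:,0]+c*P[:,1], P[:,2]+z0]
def seg(a,b,n=25,m=0.06): 
    t=np.linspace(m,1-m,n)[:,None]; return np.array(a)*(1-t)+np.array(b)*t
def edgefit(c,p0,segs,z0,W=4,it=4,prior=None,verbose=False):
    g=cv2.cvtColor(c["color"],cv2.COLOR_RGB2LAB).astype(np.float32)
    g=cv2.GaussianBlur(g,(0,0),0.7)
    p=np.array(p0,float)
    for k in range(it):
        w=W if k<2 else max(1.8,W/2)
        pts=[];nrm=[];off=[]
        for a,b in segs:
            S=seg(a,b); 
            ab=proj(c,T2(p,[a,b],z0)); d=ab[1]-ab[0]; d/=np.linalg.norm(d); n=np.array([-d[1],d[0]])
            px=proj(c,T2(p,S,z0)); ts=np.arange(-w-.5,w+.51,0.25)
            mp=(px[:,None]+ts[None,:,None]*n).astype(np.float32)
            v=cv2.remap(g,mp[...,0],mp[...,1],cv2.INTER_LINEAR)
            dv=np.linalg.norm(v[:,4:]-v[:,:-4],axis=2)  # 1px diff
            # average profile over segments (robust)
            tt=(ts[4:]+ts[:-4])/2
            # weight by gradient, smooth along segment
            dv=cv2.GaussianBlur(dv,(1,7),0)
            j=dv.argmax(1); ok=dv[np.arange(len(j)),j]>8
            for i in np.where(ok)[0]: pts.append(S[i]);nrm.append(n);off.append(px[i]+n*tt[j[i]])
        pts=np.array(pts);nrm=np.array(nrm);off=np.array(off)
        f=lambda q:((proj(c,T2(q,pts,z0))-off)*nrm).sum(1)
        r=least_squares(f,p,loss="soft_l1",f_scale=0.3,x_scale=[.01,.01,.05]);p=r.x
    res=f(p)
    return p,np.median(np.abs(res)),len(res)
P=lambda x,y,z:(x/1e3,y/1e3,z/1e3)
plate=[P(-130,-110,10),P(130,-110,10),P(130,110,10),P(-130,110,10)]
plsegs=[(plate[i],plate[(i+1)%4]) for i in range(4)]
bt=[P(-40,-25,22),P(40,-25,22),P(40,25,22),P(-40,25,22)]
bb=[P(-40,-25,0),P(40,-25,0),P(40,25,0),P(-40,25,0)]
def stand2(p):return T2(p,[P(20,0,42),P(48,0,22),P(105,0,330),P(-13,0,120)])
E
cat > m1.py <<'E'
from fit import *
ct=snap("top");cs=snap("scene")
o=lambda u,v,ox,oy:(np.array([ox+(u+.5)/3,oy+(v+.5)/3]))/1.5-.5
C=[o(162,376,300,200),o(545,449,300,200),o(597,130,300,200),o(222,60,300,200)]
W=[onz(ct,c,.01)[:2] for c in C]
print(np.round(W,4))
ctr=np.mean(W,0);d=W[1]-W[0];th=np.arctan2(d[1],d[0]);p0=[*ctr,th];print("p0",p0[:2],np.degrees(th))
pt,r,n=edgefit(ct,p0,plsegs,0);print("top",np.round(pt[:2]*1e3,1),np.degrees(pt[2]),r,n)
ps,r,n=edgefit(cs,p0,[plsegs[2],plsegs[3],plsegs[0]],0,W=5);print("scene",np.round(ps[:2]*1e3,1),np.degrees(ps[2]),r,n)
for nme,c,p in [("t",ct,pt),("s",cs,ps)]:
    im=cv2.resize(c["color"][:,:,::-1],None,fx=3,fy=3,interpolation=cv2.INTER_CUBIC)
    # projected
    for q in proj(c,T2(p,plate+[P(20,0,42),P(48,0,22),P(48,90,22),P(48,-90,22)])): cv2.circle(im,tuple(int(x) for x in (q+.5)*3),3,(0,0,255),1)
    m=proj(c,T2(p,[P(0,0,10)]))[0]*3
    x,y=int(m[0]),int(m[1]);cv2.imwrite(f"pics/fit_{nme}.png",im[max(0,y-260):y+260,max(0,x-330):x+330])
E
python3 m1.py
```

```text
[[ 0.5304  0.0891]
 [ 0.4844 -0.1643]
 [ 0.6988 -0.2019]
 [ 0.744   0.0517]]
p0 [np.float64(0.6144369036171673), np.float64(-0.056364101926462365)] -100.2893081554765
top [614.5 -55.4] -100.46126488309687 0.21802359317577086 96
scene [624.4 -60.1] -99.95601642777834 0.2627487334733458 75
```

View pics/fit_t.png

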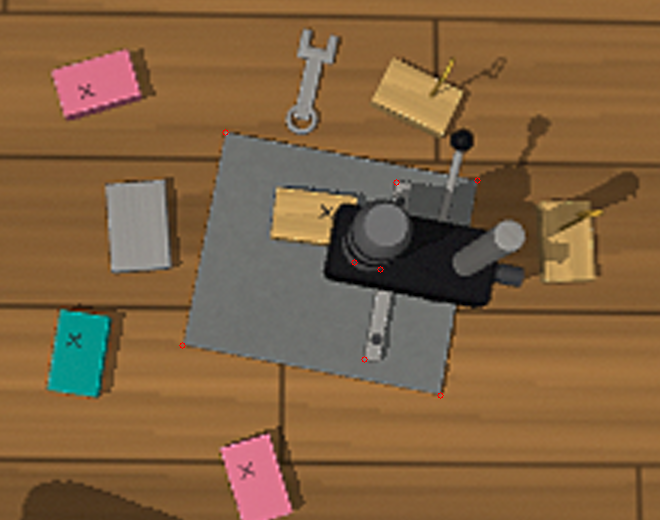

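View pics/fit_s.png

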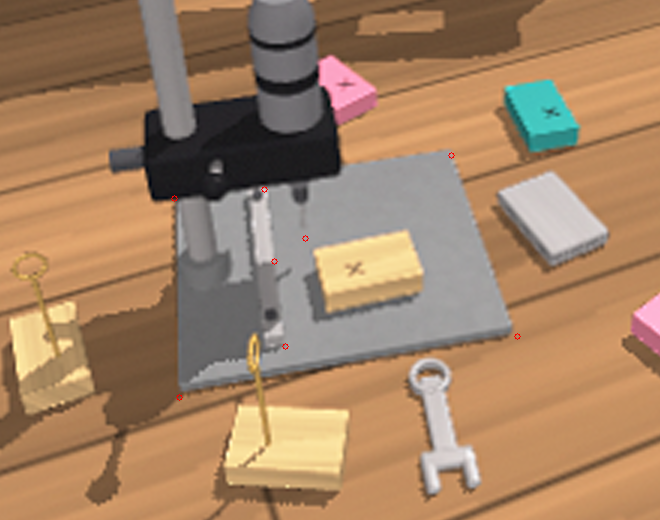

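```bash
cat > m2.py <<'E'
from fit import *
import sys
def getstand(ct,cs):
    p0=[.6145,-.0554,np.radians(-100.46)]
    pt,r,n=edgefit(ct,p0,plsegs,0,W=3);print("top",np.round(pt[:2]*1e3,1),np.degrees(pt[2]).round(2),r.round(2),n)
    ps,r2,n2=edgefit(cs,pt,[plsegs[2],plsegs[3]],0,W=1.5);print("scene",np.round(ps[:2]*1e3,1),np.degrees(ps[2]).round(2),r2.round(2),n2)
    return pt,ps
if __name__=="__main__":
    ct=snap("top");cs=snap("scene")
    pt,ps=getstand(ct,cs)
    # block initial: from top corner pixels in t0c
    o=lambda u,v,ox,oy:(np.array([ox+(u+.5)/3,oy+(v+.5)/3]))/1.5-.5
    L1=onz(ct,o(297,139,300,200),.032)[:2];L2=onz(ct,o(290,215,300,200),.032)[:2]
    y=(L1-L2);print("w",np.linalg.norm(y));y/=np.linalg.norm(y);th=np.arctan2(-y[0],y[1]);x=np.array([y[1],-y[0]])
    b0=[*((L1+L2)/2+.04*x),th];print("b0",b0[:2],np.degrees(th))
    # cross
    mk=onz(ct,o(371,177,300,200),.032);print("mark top",mk)
    mk2=onz(cs,o(433,304,220,320),.032);print("mark scene",mk2)
    st=[(bt[3],bt[0]),((P(-40,25,22)),P(20,25,22)),(P(-40,-25,22),P(0,-25,22))]
    btp,r,n=edgefit(ct,b0,st,.01,W=2);print("blk top",np.round(btp[:2]*1e3,1),np.degrees(btp[2]).round(2),r.round(2),n)
    ss=[(bt[i],bt[(i+1)%4]) for i in range(4)]+[(bb[2],bb[3]),(bb[1],bb[2])]
    bsp,r,n=edgefit(cs,b0,ss[:4],.01,W=3);print("blk scene",np.round(bsp[:2]*1e3,1),np.degrees(bsp[2]).round(2),r.round(2),n)
    for nme,c,p,b in [("t",ct,pt,btp),("s",cs,ps,bsp)]:
        im=cv2.resize(c["color"][:,:,::-1],None,fx=5,fy=5,interpolation=cv2.INTER_CUBIC)
        for q in proj(c,T2(p,plate+[P(20,0,42),P(48,0,22),P(48,90,22),P(48,-90,22)])): cv2.circle(im,tuple(int(x) for x in (q+.5)*5),4,(0,0,255),1)
        for q in proj(c,T2(b,bt+[P(12,6,22),P(40,25,0),P(-40,25,0)],.01)): cv2.circle(im,tuple(int(x) for x in (q+.5)*5),4,(255,0,0),1)
        m=proj(c,T2(p,[P(-20,0,10)]))[0]*5
        x,y=int(m[0]),int(m[1]);cv2.imwrite(f"pics/fit2_{nme}.png",im[max(0,y-290):y+290,max(0,x-390):x+390])
        # block in stand frame
        c_,s_=np.cos(p[2]),np.sin(p[2]);d=b[:2]-p[:2]
        print(nme,"blk in stand",np.round([(c_*d[0]+s_*d[1])*1e3,(-s_*d[0]+c_*d[1])*1e3,np.degrees(b[2]-p[2])],1), "mark world",np.round(T2(b,[P(12,6,22)],.01)*1e3,1),"bit",np.round(T2(p,[P(20,0,42)])*1e3,1))
E
python3 m2.py
```

```text
top [614.7 -55.4] -100.51 0.06 96
scene [614.  -58.2] -100.46 0.1 50
w 0.05084861690952417
b0 [np.float64(0.6575118168052008), np.float64(-0.03619378534577361)] -94.88652955994108
mark top [ 0.66138386 -0.0473531   0.032     ]
mark scene [ 0.65913057 -0.05044344  0.032     ]
blk top [656.6 -36.3] -96.72 0.19 75
blk scene [655.6 -38.2] -96.9 0.2 100
t blk in stand [-26.4  37.7   3.8] mark world [[661.2 -48.9  32. ]] bit [[611.  -75.1  42. ]]
s blk in stand [-27.2  37.2   3.6] mark world [[660.1 -50.8  32. ]] bit [[610.4 -77.8  42. ]]
```

View pics/fit2_t.png

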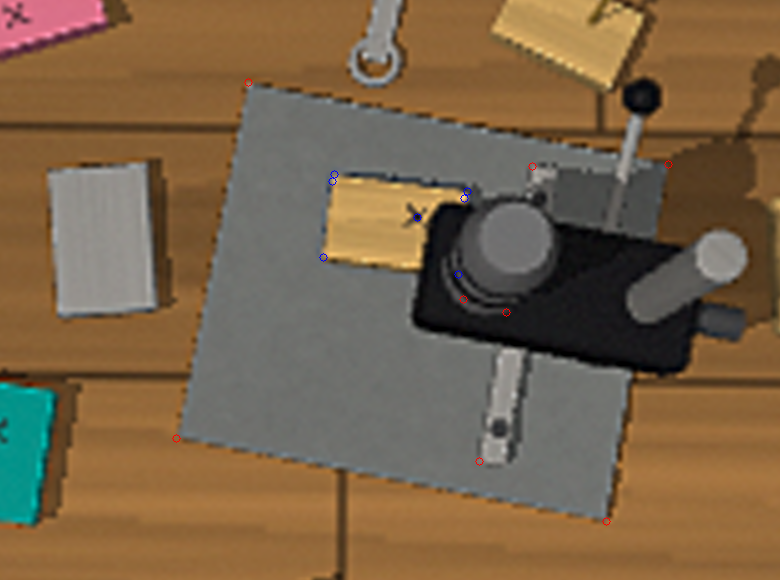

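View pics/fit2_s.png

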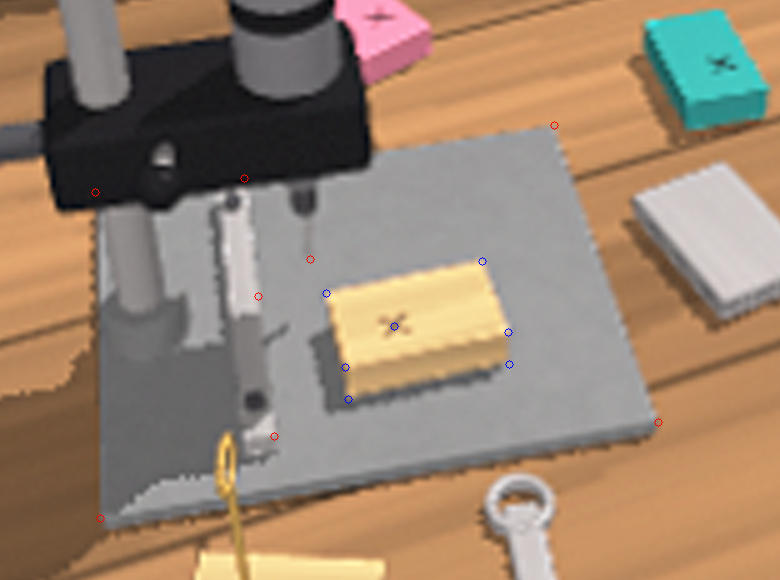

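```bash
cat > goal.py <<'E'
from h import *
def Rt(yawdeg,lean=40):
    t=np.radians(yawdeg);bx=np.array([np.cos(t),np.sin(t),0]);by=np.array([-np.sin(t),np.cos(t),0])
    l=np.radians(lean);z=bx*np.sin(l)+np.array([0,0,-np.cos(l)]);y=by
    return np.c_[np.cross(y,z),y,z]
def todo(pos,Rg):
    s=arm.observe();R0=R.from_euler("xyz",s["orientation"],degrees=True).as_matrix()
    d=(np.array(pos)-s["eef_pos"])*1e3;w=R.from_matrix(Rg@R0.T).as_rotvec()
    print("t",round(float(s["clock"]),2),"pos",np.round(s["eef_pos"]*1e3,1),"d",np.round(d,1),"rotvec",np.round(w,4),"deg",np.degrees(np.linalg.norm(w)).round(1),"F",np.round(s["contact_force"],1),"T",np.round(s["torque"],2),"op",round(s["opening"]*1e3,1),"q",np.round(s["q"],0))
E
python3 - <<'E'
from goal import *
Rg=Rt(-96.8)
print(Rg.round(3))
pre=np.array([.6581,-.0204,.020])-.11*Rg[:,2]
print(pre); todo(pre,Rg)
E
```

```text
[[ 0.091  0.993 -0.076]
 [ 0.761 -0.118 -0.638]
 [-0.643  0.    -0.766]]
[0.66647195 0.04980925 0.10426489]
t 1.4 pos [148.3 555.5 231.3] d [ 518.2 -505.7 -127. ] rotvec [-0.6282 -0.4258 -1.366 ] deg 89.5 F [ 0.8 -0.4  0.6] T [-0.02  0.01 -0.01] op 85.4 q [66. 12. 88.  0. 80. -9.]
```

```bash
python3 -m jog '[[85,[26,-22,4],[-0.031,-0.021,-0.068]],[85,[26,-22,4],[-0.031,-0.021,-0.068]],[85,[26,-22,4],[-0.031,-0.021,-0.068]],[85,[26,-22,4],[-0.031,-0.021,-0.068]],[85,[26,-22,4],[-0.031,-0.021,-0.068]],[85,[26,-22,4],[-0.031,-0.021,-0.068]],[85,[26,-22,4],[-0.031,-0.021,-0.068]],[85,[26,-22,4],[-0.031,-0.021,-0.068]]]'
python3 -c "
from goal import *
Rg=Rt(-96.8); todo([.6665,.0498,.1043],Rg)"
```

```text
clock: 2.07
eef_pos: [0.3582, 0.3743, 0.2648]
orientation: [-172.5, 15.8, 133.9]
contact_force: [0.1, 1.0, -0.1]
opening: 0.0851
t 2.07 pos [358.2 374.3 264.8] d [ 308.3 -324.5 -160.5] rotvec [-0.373  -0.2521 -0.8076] deg 53.0 F [ 0.1  1.  -0.1] T [0.13 0.05 0.04] op 85.1 q [ 46.  10.  88. -15.  90.   4.]
```

```bash
python3 -m jog '[[85,[26,-22,0],[-0.033,-0.022,-0.072]],[85,[26,-22,0],[-0.033,-0.022,-0.072]],[85,[26,-22,0],[-0.033,-0.022,-0.072]],[85,[26,-22,0],[-0.033,-0.022,-0.072]],[85,[26,-22,0],[-0.033,-0.022,-0.072]],[85,[26,-22,0],[-0.033,-0.022,-0.072]],[85,[26,-22,0],[-0.033,-0.022,-0.072]],[85,[26,-22,0],[-0.033,-0.022,-0.072]]]'
python3 -c "
from goal import *
Rg=Rt(-96.8); todo([.6665,.0498,.1043],Rg)"
```

```text
clock: 2.73
eef_pos: [0.5757, 0.1903, 0.2682]
orientation: [-175.8, 34.2, 97.5]
contact_force: [-0.3, 0.9, -0.1]
opening: 0.085
t 2.73 pos [575.7 190.3 268.2] d [  90.8 -140.5 -163.9] rotvec [-0.1007 -0.0592 -0.2059] deg 13.6 F [-0.3  0.9 -0.1] T [ 0.23 -0.04 -0.  ] op 85.0 q [ 25.  26.  73. -31.  97.  19.]
```

```bash
python3 -m jog '[[85,[15,-20,-18],[-0.015,-0.009,-0.03]],[85,[15,-20,-18],[-0.015,-0.009,-0.03]],[85,[15,-20,-22],[-0.015,-0.009,-0.03]],[85,[12,-20,-22],[-0.015,-0.009,-0.03]],[85,[12,-20,-22],[-0.015,-0.009,-0.03]],[85,[10,-18,-20],[-0.012,-0.007,-0.026]],[85,[5,-12,-16],[-0.01,-0.006,-0.02]],[85,[0,0,0],[0,0,0]]]'
python3 - <<'E'
from goal import *
Rg=Rt(-96.8); todo([.6665,.0498,.1043],Rg)
snap("scene","s1.png",(100,80,420,330),2.4);snap("top","t1.png",(150,80,410,280),3)
E
```

```text
clock: 3.4
eef_pos: [0.6699, 0.0492, 0.1234]
orientation: [179.2, 39.9, 82.3]
contact_force: [-0.3, -0.0, -0.1]
opening: 0.0855
t 3.4 pos [669.9  49.2 123.4] d [ -3.4   0.6 -19.1] rotvec [-0.0004  0.0107  0.0076] deg 0.8 F [-0.3 -0.  -0.1] T [ 0.36 -0.    0.  ] op 85.5 q [ 13.  41.  70. -37.  86.  29.]
```

View pics/s1.png

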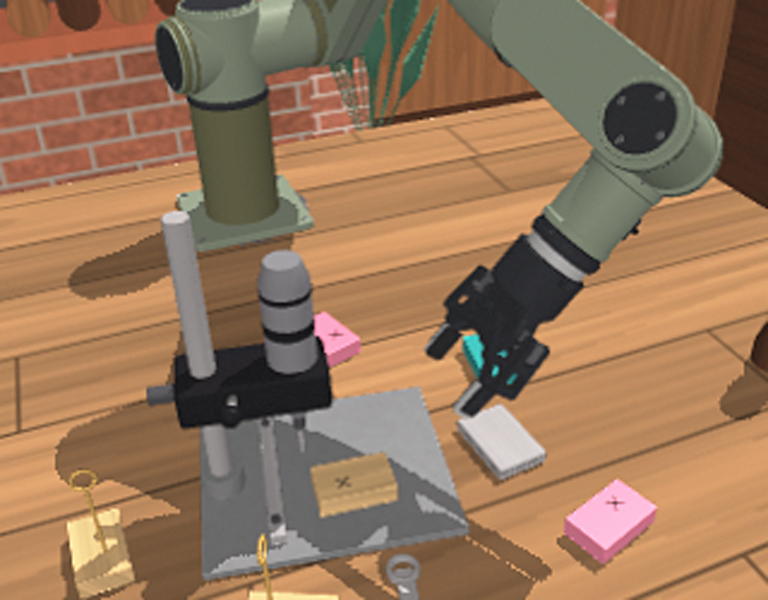

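View pics/t1.png

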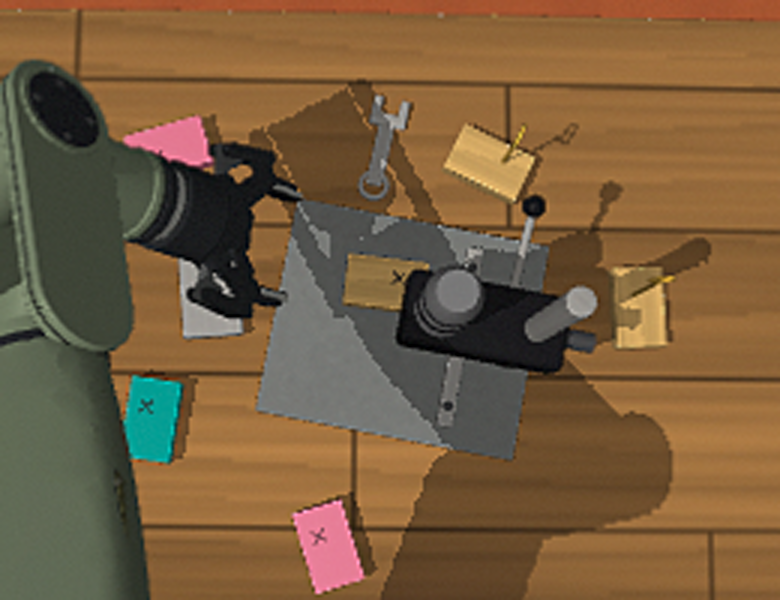

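The gripper is at the pre-grasp, leaning back to the left with its fingers straddling the block's line. The block is unmoved, around (387,280) in the top crop. I'll approach along the tool axis now.

```bash
python3 -m jog '[[85,[-3,0,-18],[0,0.011,0.007]],[85,[-2,-16,-19],[0,0,0]],[85,[-2,-16,-19],[0,0,0]],[85,[-2,-16,-19],[0,0,0]],[85,[-1,-14,-16],[0,0,0]],[85,[0,0,0],[0,0,0]]]'
python3 - <<'E'
from goal import *
Rg=Rt(-96.8); todo([.6581,-.0204,.020],Rg)
snap("scene","s2.png",(160,150,320,270),4.8);snap("top","t2.png",(200,130,330,230),6)
E
```

```text
clock: 4.0
eef_pos: [0.6657, -0.0005, 0.0438]
orientation: [178.3, 39.3, 83.2]
contact_force: [-0.5, 0.3, -0.8]
opening: 0.0849
t 4.0 pos [ 6.657e+02 -5.000e-01  4.380e+01] d [ -7.6 -19.9 -23.8] rotvec [-0.0103  0.0236 -0.0177] deg 1.8 F [-0.5  0.3 -0.8] T [0.29 0.01 0.01] op 84.9 q [  9.  43.  76. -39.  76.  31.]
```

View pics/s2.png

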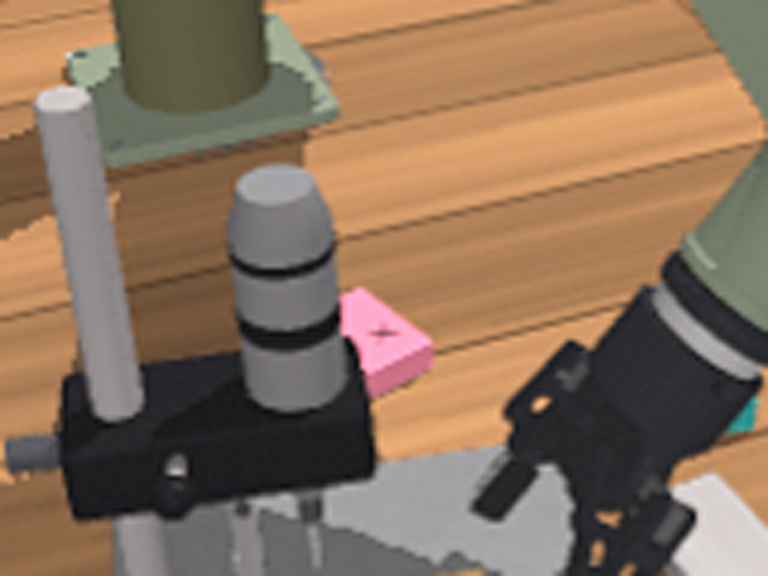

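View pics/t2.png

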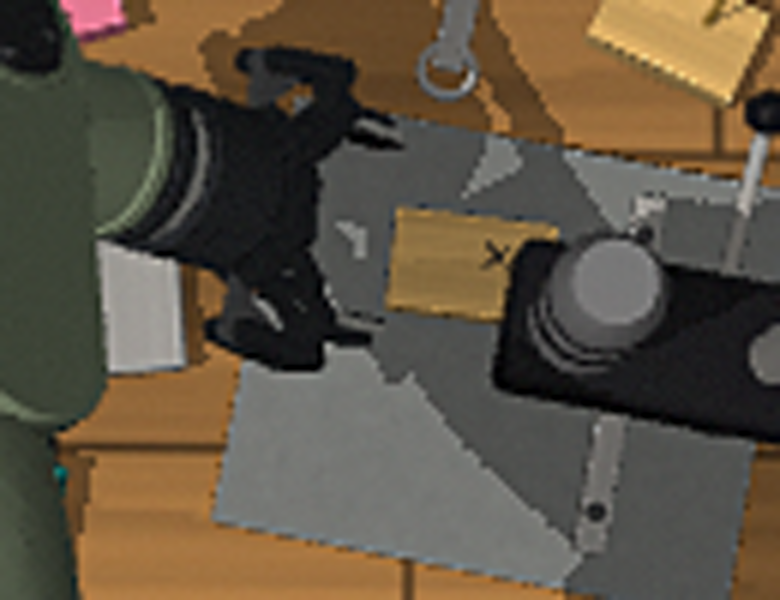

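```bash
python3 -m jog '[[85,[-6,0,0],[-0.010,0.024,-0.018]],[85,[-1,-10,-10],[0,0,0]],[85,[0,-8,-10],[0,0,0]],[85,[0,0,0],[0,0,0]]]'
python3 - <<'E'
from goal import *
Rg=Rt(-96.8); todo([.6581,-.0204,.020],Rg)
snap("scene","s3.png",(190,190,320,290),6);snap("top","t3.png",(200,130,330,230),6)
E
```

```text
clock: 4.43
eef_pos: [0.6673, -0.0112, 0.0338]
orientation: [178.5, 39.7, 82.8]
contact_force: [-0.7, -1.3, -1.6]
opening: 0.0849
t 4.43 pos [667.3 -11.2  33.8] d [ -9.2  -9.2 -13.8] rotvec [-0.0037  0.0203 -0.0095] deg 1.3 F [-0.7 -1.3 -1.6] T [ 0.28  0.06 -0.01] op 84.9 q [  9.  44.  75. -40.  75.  31.]
```

View pics/s3.png

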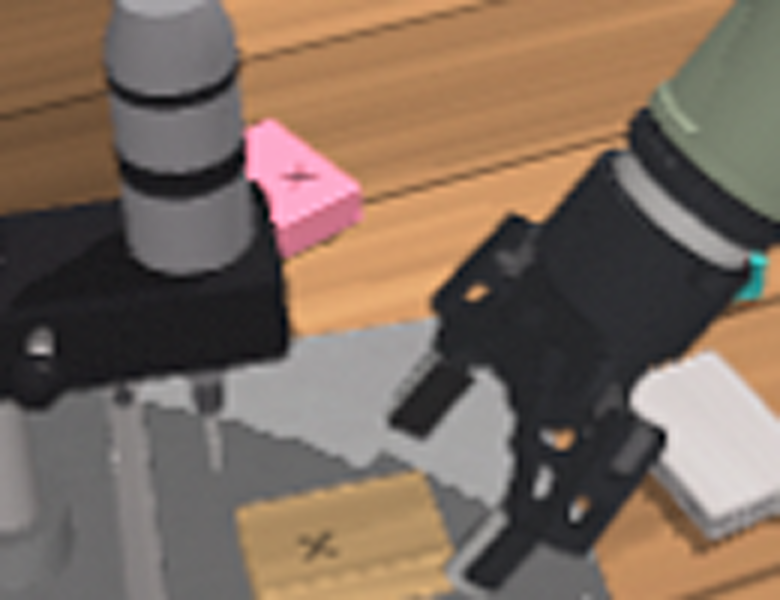

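View pics/t3.png

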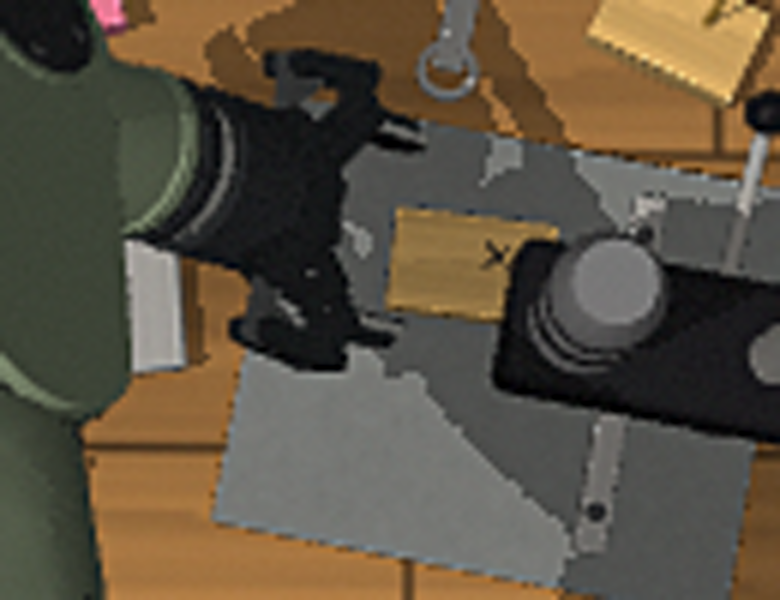

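```bash
python3 -m jog '[[85,[-6,0,0],[-0.002,0.010,-0.006]],[85,[-6,0,0],[-0.002,0.010,-0.006]],[85,[-4,0,0],[0,0.006,-0.003]],[85,[-1,0,0],[0,0,0]]]'
python3 - <<'E'
from goal import *
Rg=Rt(-96.8); todo([.6581,-.0204,.020],Rg)
E
```

```text
clock: 4.87
eef_pos: [0.6504, -0.0101, 0.0363]
orientation: [-179.7, 40.0, 83.0]
contact_force: [-0.7, -0.6, 0.6]
opening: 0.0849
t 4.87 pos [650.4 -10.1  36.3] d [  7.7 -10.3 -16.3] rotvec [ 0.0003 -0.0044  0.0067] deg 0.5 F [-0.7 -0.6  0.6] T [ 0.31 -0.03  0.04] op 84.9 q [  9.  44.  77. -39.  77.  31.]
```

```bash
python3 -m jog '[[85,[0,0,0],[0,0,0]]]'; python3 -m jog '[[85,[0,0,0],[0,0,0]]]'
python3 - <<'E'
from goal import *
Rg=Rt(-96.8); todo([.6581,-.0204,.020],Rg)
E
```

```text
clock: 4.95
eef_pos: [0.65, -0.01, 0.0363]
orientation: [-179.7, 40.0, 83.1]
contact_force: [-0.0, -0.5, 0.5]
opening: 0.085
clock: 5.03
eef_pos: [0.6499, -0.0099, 0.0364]
orientation: [-179.7, 40.0, 83.1]
contact_force: [0.3, 0.1, -0.2]
opening: 0.0849
t 5.03 pos [649.9  -9.9  36.4] d [  8.2 -10.5 -16.4] rotvec [ 0.0002 -0.0047  0.0064] deg 0.5 F [ 0.3  0.1 -0.2] T [ 0.29 -0.01  0.03] op 84.9 q [  9.  44.  77. -39.  77.  31.]
```

```bash
python3 -m jog '[[85,[4,0,0],[0,-0.002,0.003]],[85,[4,0,0],[0,-0.002,0.003]]]'; python3 -m jog '[[85,[0,0,0],[0,0,0]]]'
python3 - <<'E'
from goal import *
Rg=Rt(-96.8); todo([.6581,-.0204,.020],Rg)
E
```

```text
clock: 5.2
eef_pos: [0.6579, -0.0098, 0.0365]
orientation: [-179.9, 40.0, 83.3]
contact_force: [0.2, -0.5, -0.4]
opening: 0.0852
clock: 5.28
eef_pos: [0.6589, -0.0098, 0.0367]
orientation: [180.0, 40.0, 83.2]
contact_force: [0.0, 1.1, -0.6]
opening: 0.0852
t 5.28 pos [658.9  -9.8  36.7] d [ -0.8 -10.6 -16.7] rotvec [ 0.0002  0.0003 -0.0008] deg 0.0 F [ 0.   1.1 -0.6] T [ 0.3  -0.02 -0.01] op 85.2 q [  9.  44.  76. -40.  77.  31.]
```

Small moves work well now. I'll descend along the tool axis, then look.

```bash
python3 -m jog '[[85,[0,-5,-7],[0,0,0]],[85,[0,-4,-6],[0,0,0]],[85,[0,0,0],[0,0,0]]]'
python3 - <<'E'
from goal import *
Rg=Rt(-96.8); todo([.6581,-.0204,.020],Rg)
snap("scene","s4.png",(190,190,320,290),6);snap("top","t4.png",(200,130,330,230),6)
E
```

```text
clock: 5.53
eef_pos: [0.6599, -0.0194, 0.0229]
orientation: [179.9, 40.0, 83.2]
contact_force: [-1.6, -0.1, -0.8]
opening: 0.0851
t 5.53 pos [659.9 -19.4  22.9] d [-1.8 -1.  -2.9] rotvec [-0.0001  0.002  -0.0012] deg 0.1 F [-1.6 -0.1 -0.8] T [ 0.33 -0.05 -0.04] op 85.1 q [  8.  45.  76. -40.  75.  31.]
```

View pics/s4.png

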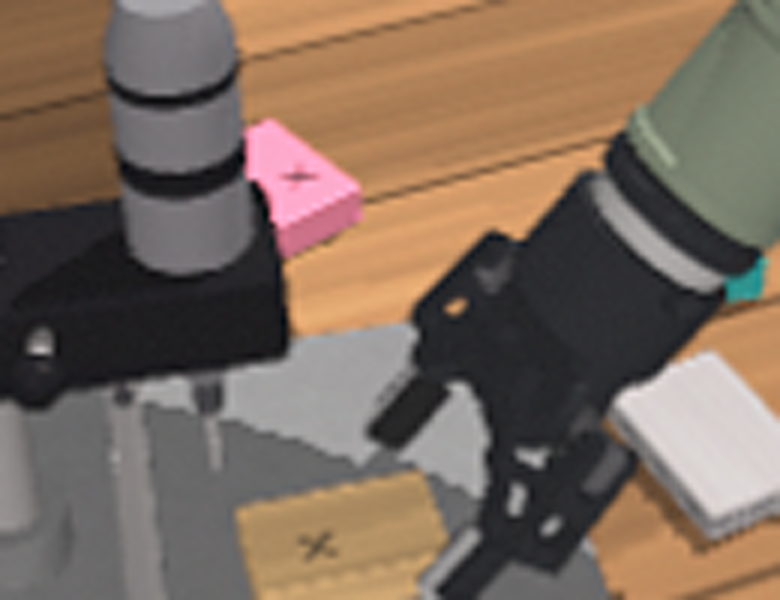

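View pics/t4.png

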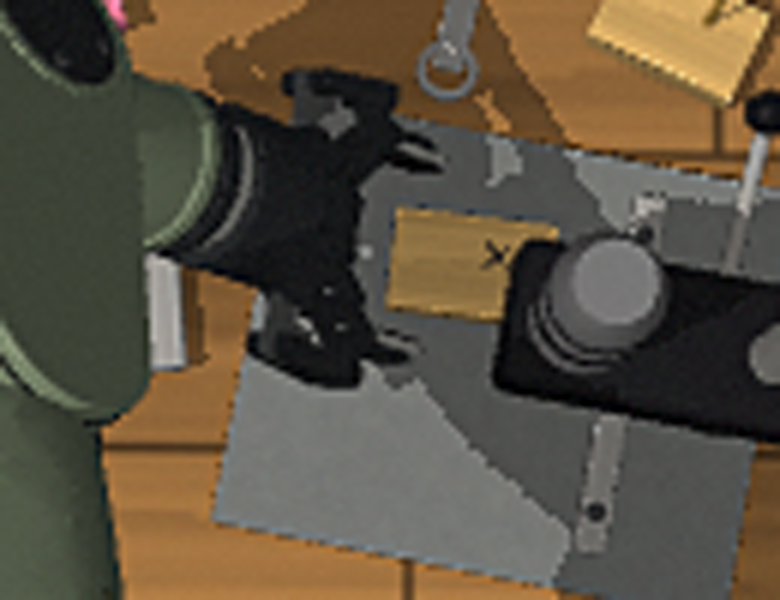

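```bash
python3 -m jog '[[85,[-1.5,-2,-4],[0,0,0]],[85,[0,0,0],[0,0,0]]]'
python3 -m jog '[[40,[0,0,0],[0,0,0]],[40,[0,0,0],[0,0,0]],[40,[0,0,0],[0,0,0]],[40,[0,0,0],[0,0,0]]]'
python3 -m jog '[[40,[0,0,0],[0,0,0]],[40,[0,0,0],[0,0,0]]]'
python3 - <<'E'
from goal import *
Rg=Rt(-96.8); todo([.6581,-.0204,.019],Rg)
snap("scene","s5.png",(190,190,320,290),6);snap("top","t5.png",(200,130,330,230),6)
E
```

```text
clock: 5.8
eef_pos: [0.6586, -0.0212, 0.0192]
orientation: [179.8, 40.0, 83.1]
contact_force: [-0.7, -0.4, -0.7]
opening: 0.0853
clock: 6.13
eef_pos: [0.659, -0.0209, 0.0199]
orientation: [179.7, 40.0, 83.1]
contact_force: [-0.5, -0.5, 0.0]
opening: 0.0487
clock: 6.3
eef_pos: [0.6592, -0.0205, 0.02]
orientation: [179.7, 39.9, 83.1]
contact_force: [0.1, 0.4, -1.0]
opening: 0.0484
t 6.3 pos [659.2 -20.5  20. ] d [-1.1  0.1 -1. ] rotvec [-0.0007  0.0045 -0.002 ] deg 0.3 F [ 0.1  0.4 -1. ] T [ 0.34 -0.01  0.  ] op 48.4 q [  8.  45.  76. -40.  75.  31.]
```

View pics/s5.png

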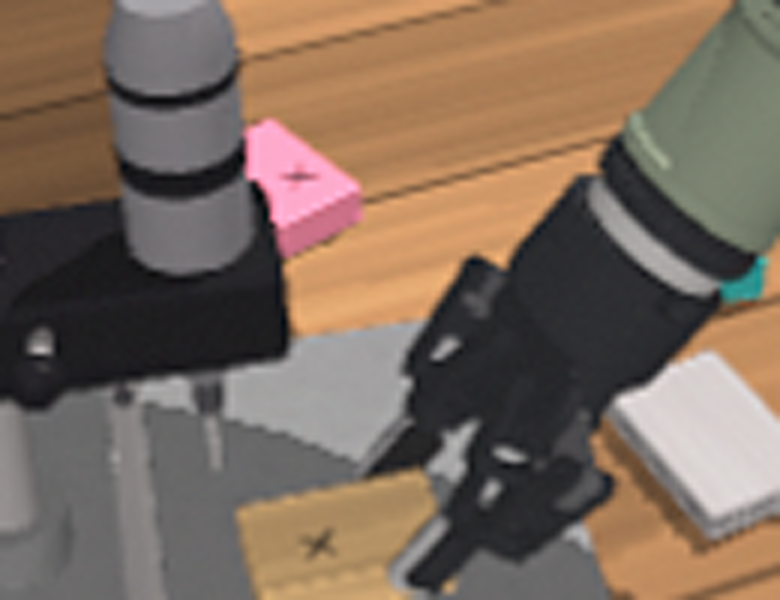

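View pics/t5.png

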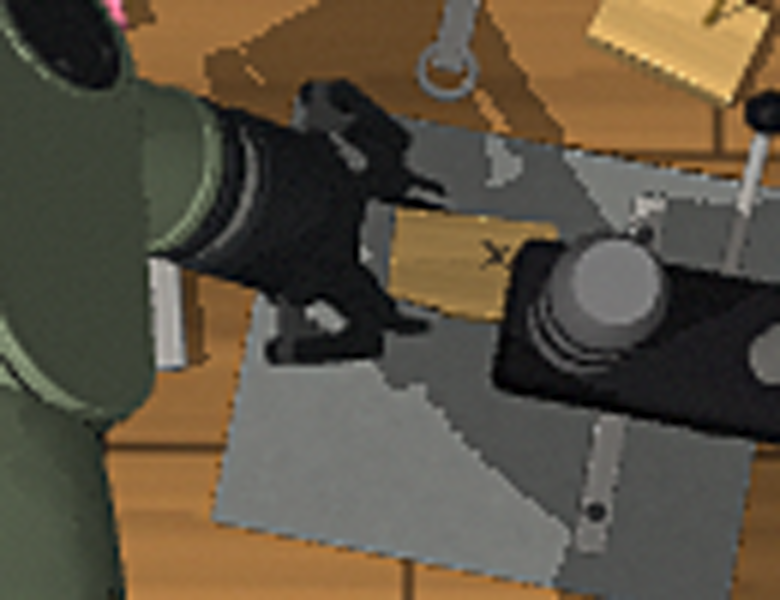

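The block is gripped with the opening at 48.4 mm, and it has hardly moved. Now I'll slide it, keeping z constant.

```bash
python3 -m jog '[[40,[-6,-2,0],[0,0,-0.008]],[40,[-6,-2,0],[0,0,-0.008]],[40,[-6,-2,0],[0,0,-0.008]],[40,[-6,-2,0],[0,0,-0.008]]]'
python3 - <<'E'
from goal import *
todo([.6101,-.0469,.020],Rt(-100.5))
E
```

```text
clock: 6.73
eef_pos: [0.6335, -0.0291, 0.0196]
orientation: [179.7, 39.9, 81.1]
contact_force: [0.4, 0.4, 0.3]
opening: 0.0485
t 6.73 pos [633.5 -29.1  19.6] d [-23.4 -17.8   0.4] rotvec [-0.0004  0.0045 -0.032 ] deg 1.9 F [0.4 0.4 0.3] T [ 0.27 -0.11  0.05] op 48.5 q [  7.  43.  80. -40.  74.  33.]
```

```bash
python3 -m jog '[[40,[-6,-3,0],[0,0.001,-0.008]],[40,[-6,-3,0],[0,0.001,-0.008]],[40,[-6,-3,0],[0,0.001,-0.008]],[40,[-4,-3,0],[0,0.001,-0.007]],[40,[0,0,0],[0,0,0]]]'
python3 - <<'E'
from goal import *
todo([.6101,-.0469,.020],Rt(-100.5))
snap("scene","s6.png",(190,190,320,290),6);snap("top","t6.png",(200,130,330,230),6)
E
```

```text
clock: 7.15
eef_pos: [0.6067, -0.0432, 0.0196]
orientation: [-179.8, 40.0, 79.4]
contact_force: [0.2, 0.6, -0.1]
opening: 0.0484
t 7.15 pos [606.7 -43.2  19.6] d [ 3.4 -3.7  0.4] rotvec [ 0.0002 -0.0022  0.0041] deg 0.3 F [ 0.2  0.6 -0.1] T [ 0.37 -0.08  0.02] op 48.4 q [  6.  41.  83. -40.  74.  35.]
```

View pics/s6.png

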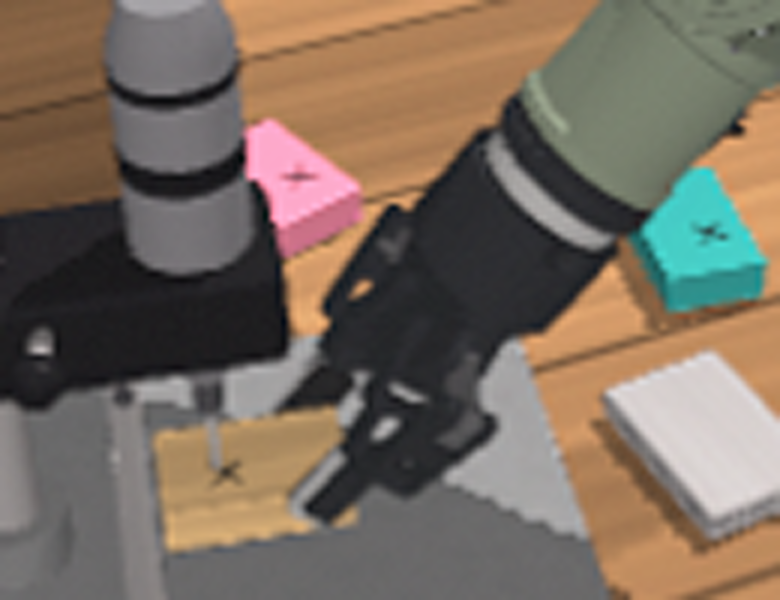

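View pics/t6.png

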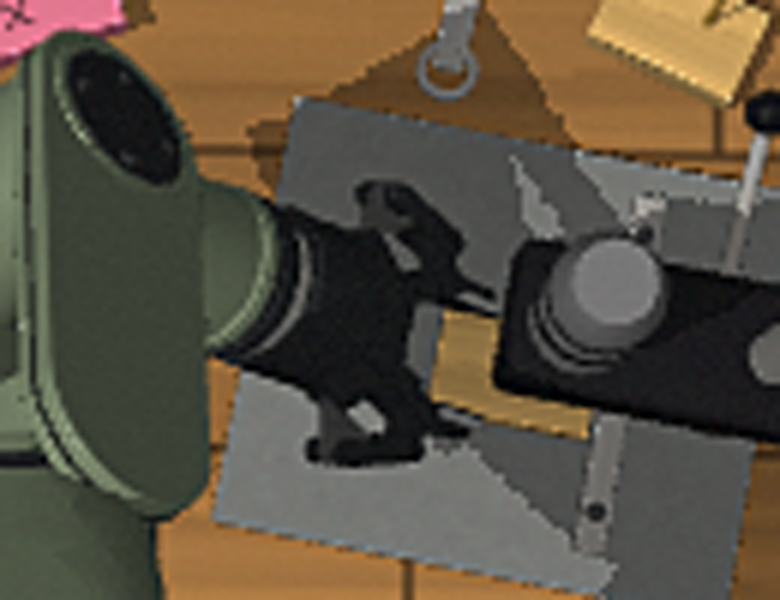

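```bash
cat > m3.py <<'E'
from fit import *
import sys
ps=np.array([.6140,-.0582,np.radians(-100.46)]);pt=np.array([.6147,-.0554,np.radians(-100.51)])
def z2o(u,v,ox,oy,k):return np.array([ox+(u+.5)/k-.5,oy+(v+.5)/k-.5])
def instand(p,w):
    d=np.array(w[:2])-p[:2];c,s=np.cos(p[2]),np.sin(p[2]);return np.array([c*d[0]+s*d[1],-s*d[0]+c*d[1]])*1e3
E
python3 - <<'E'
from m3 import *
cs=snap("scene");ct=snap("top")
f=lambda q:((q+.5-np.array([190,190]))*6-.5).round(1)
print("pred bit tip zoom",f(proj(cs,T2(ps,[P(20,0,42)]))[0]),"bit top(z95)",f(proj(cs,T2(ps,[P(20,0,70)]))[0]))
print("pred mark target",f(proj(cs,T2(ps,[P(20,0,32)]))[0]))
print("pred fence line near end top",f(proj(cs,T2(ps,[P(48,90,22)]))[0]),f(proj(cs,T2(ps,[P(48,0,22)]))[0]))
m=onz(cs,z2o(228,471,190,190,6),.032);print("mark in stand",instand(ps,m))
# block fit in scene and top
b0=[.603,-.060,np.radians(-100.5)]
ss=[(bt[1],bt[2]),(P(40,-25,22),P(-5,-25,22)),(P(40,25,22),P(0,25,22)),(P(40,25,0),P(-5,25,0)),(P(40,25,0),P(40,25,22))]
b,r,n=edgefit(cs,b0,[ss[i] for i in (0,1,3)],.01,W=2);print("scene",instand(ps,b[:2]).round(1),np.degrees(b[2]-ps[2]).round(2),r,n, "mark",instand(ps,T2(b,[P(12,6,22)],.01)[0]))
st=[(P(-40,-18,22),P(-40,18,22)),(P(-20,-25,22),P(38,-25,22)),(P(40,-25,22),P(40,-12,22))]
b2,r,n=edgefit(ct,b0,st,.01,W=2);print("top",instand(pt,b2[:2]).round(1),np.degrees(b2[2]-pt[2]).round(2),r,n,"mark",instand(pt,T2(b2,[P(12,6,22)],.01)[0]))
for nme,c,p,bb_,(ox,oy) in [("s",cs,ps,b,(190,190)),("t",ct,pt,b2,(200,130))]:
    im=cv2.resize(c["color"][:,:,::-1],None,fx=6,fy=6,interpolation=cv2.INTER_CUBIC)
    for q in proj(c,T2(p,[P(20,0,42),P(20,0,32),P(48,90,22),P(48,-90,22),P(48,90,10),P(48,0,10)])): cv2.circle(im,tuple(int(x) for x in (q+.5)*6),3,(0,0,255),1)
    for q in proj(c,T2(bb_,bt+[P(12,6,22),P(40,25,0),P(-40,25,0)],.01)): cv2.circle(im,tuple(int(x) for x in (q+.5)*6),3,(255,0,0),1)
    cv2.imwrite(f"pics/f6{nme}.png",im[oy*6:oy*6+600,ox*6:ox*6+780])
E
```

```text
pred bit tip zoom [215.8 467. ] bit top(z95) [210.2 417.4]
pred mark target [217.8 484.3]
pred fence line near end top [173.2 679.1] [153.4 511.7]
mark in stand [14.91294609 -6.81452448]
scene [  3.2 -11.4] 0.17 0.22071774786667608 75 mark [15.15624204 -5.37095603]
top [ 3.8 -9.1] -1.04 0.20571368411980068 75 mark [15.93277945 -3.26974249]
```

View pics/f6s.png

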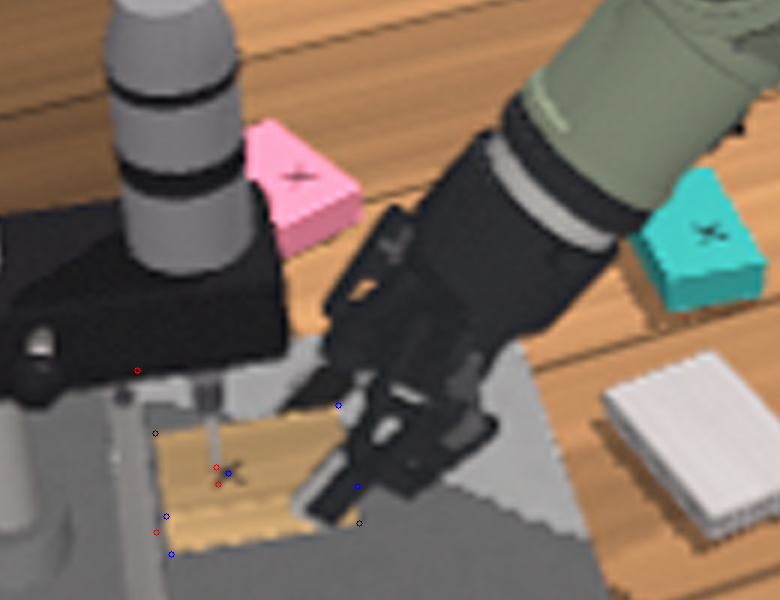

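View pics/f6t.png

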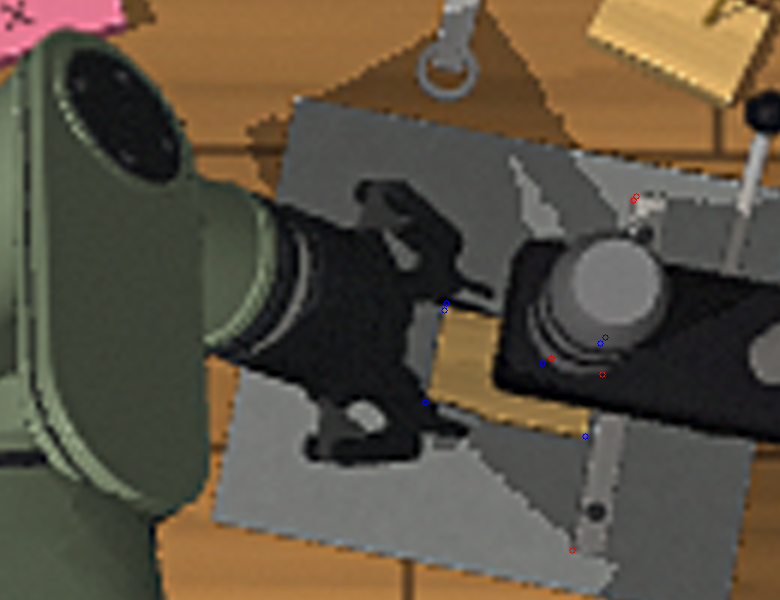

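```bash
python3 -m jog '[[40,[2,-1.5,0],[0,-0.001,0.002]],[40,[2,-1.5,0],[0,-0.001,0.002]],[40,[0,0,0],[0,0,0]]]'
cat > m4.py <<'E'
from m3 import *
from goal import todo,Rt
def run(tag):
    todo([.6101,-.0469,.020],Rt(-100.5))
    cs=snap("scene");ct=snap("top")
    b0=[.6075,-.0625,np.radians(-100.5)]
    g=cv2.cvtColor(cs["color"],cv2.COLOR_RGB2GRAY).astype(float)
    ss=[(bt[1],bt[2]),(P(40,-25,22),P(-5,-25,22)),(P(40,25,22),P(0,25,22)),(P(40,25,0),P(-5,25,0))]
    for sel in [(0,1,2),(0,1,3),(0,2,3),(0,1,2,3)]:
        b,r,n=edgefit(cs,b0,[ss[i] for i in sel],.01,W=1.5);print("scene",sel,instand(ps,b[:2]).round(1),np.degrees(b[2]-ps[2]).round(2),r.round(2),n, "mark",instand(ps,T2(b,[P(12,6,22)],.01)[0]).round(1))
    # rectified view of the block top from scene: stand-frame raster at z=32
    xs=np.arange(-20,50,.25);ys=np.arange(25,-45,-.25)
    X,Y=np.meshgrid(xs,ys);G=np.c_[X.ravel(),Y.ravel(),np.full(X.size,32)]/1e3
    px=proj(cs,T2(ps,G)).astype(np.float32)
    rc=cv2.remap(cs["color"],px[:,0].reshape(X.shape),px[:,1].reshape(X.shape),cv2.INTER_CUBIC)[:,:,::-1].copy()
    rc=cv2.resize(rc,None,fx=2,fy=2)
    for v in range(-20,50,10): cv2.line(rc,(int((v+20)*8),0),(int((v+20)*8),8),(0,0,255),1)
    for v in range(-40,25,10): cv2.line(rc,(0,int((25-v)*8)),(8,int((25-v)*8)),(0,0,255),1)
    cv2.drawMarker(rc,(int(40*8),int(25*8)),(0,0,255),cv2.MARKER_CROSS,10,1)
    cv2.imwrite(f"pics/rect{tag}.png",rc)
    o=cv2.resize(cs["color"][190:290,190:320,::-1],None,fx=6,fy=6,interpolation=cv2.INTER_CUBIC);cv2.imwrite(f"pics/s{tag}.png",o)
    o=cv2.resize(ct["color"][130:230,200:330,::-1],None,fx=6,fy=6,interpolation=cv2.INTER_CUBIC);cv2.imwrite(f"pics/t{tag}.png",o)
if __name__=="__main__": run(sys.argv[1])
E
python3 m4.py 7
```

```text
clock: 7.6
eef_pos: [0.6132, -0.0452, 0.0196]
orientation: [179.8, 39.9, 79.5]
contact_force: [0.4, -0.1, -1.3]
opening: 0.0487
t 7.6 pos [613.2 -45.2  19.6] d [-3.1 -1.7  0.4] rotvec [-0.0005  0.0023 -0.0025] deg 0.2 F [ 0.4 -0.1 -1.3] T [ 0.45 -0.    0.01] op 48.7 q [  6.  42.  83. -40.  73.  34.]
scene (0, 1, 2) [ 4.3 -5.6] -0.19 0.22 75 mark [16.3  0.3]
scene (0, 1, 3) [ 4.4 -4.8] 0.03 0.18 75 mark [16.4  1.2]
scene (0, 2, 3) [ 4.3 -5.8] -0.36 0.2 75 mark [16.4  0.1]
scene (0, 1, 2, 3) [ 4.3 -5.3] -0.49 0.23 100 mark [16.4  0.6]
```

View pics/rect7.png

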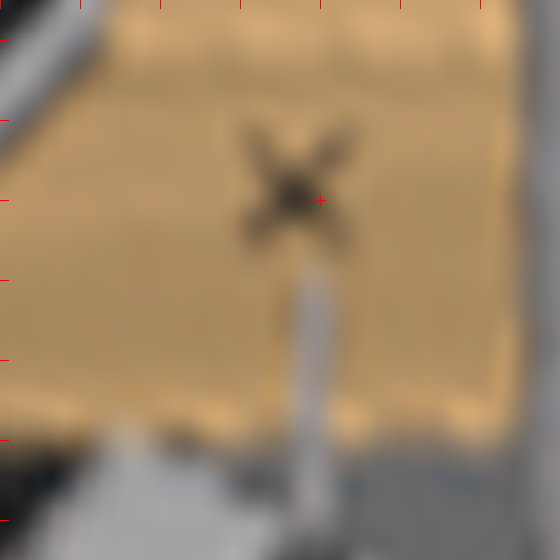

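View pics/s7.png

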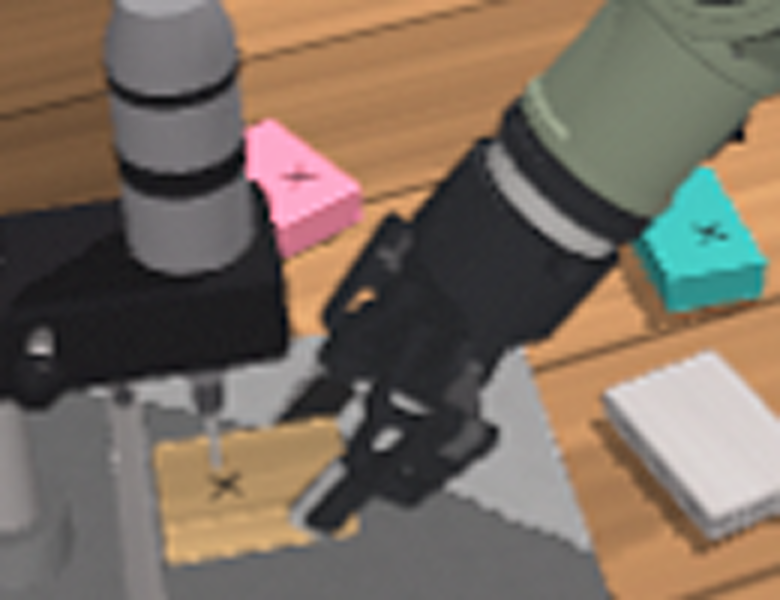

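```bash
python3 - <<'E'
from m3 import *
cs=snap("scene")
img=cs["color"].astype(np.float32)
zs=np.arange(60,26,-2.)
for off in (-8,0,8):
    pts=T2(ps,[P(20+off,0,z) for z in zs])
    px=proj(cs,pts).astype(np.float32)
    v=cv2.remap(img,px[:,0].reshape(1,-1),px[:,1].reshape(1,-1),cv2.INTER_LINEAR)[0]
    print(off,[(int(z),(v[i].round(0).astype(int)).tolist()) for i,z in enumerate(zs)])
px=proj(cs,T2(ps,[P(20,0,42)]))[0];print(px)
x,y=int(round(px[0])),int(round(px[1]))
print("blue channel");print(cs["color"][y-8:y+8,x-5:x+9,2])
print("rows",y-8,"cols",x-5)
E
```

```text
-8 [(60, [160, 137, 107]), (58, [182, 150, 108]), (56, [183, 148, 103]), (54, [179, 145, 100]), (52, [174, 141, 99]), (50, [171, 138, 96]), (48, [169, 137, 94]), (46, [169, 136, 94]), (44, [168, 135, 95]), (42, [168, 135, 95]), (40, [160, 129, 91]), (38, [150, 122, 87]), (36, [149, 122, 86]), (34, [151, 124, 87]), (32, [157, 128, 90]), (30, [147, 120, 85]), (28, [132, 107, 76])]
0 [(60, [143, 139, 138]), (58, [154, 147, 143]), (56, [159, 149, 141]), (54, [156, 144, 134]), (52, [154, 142, 132]), (50, [151, 140, 131]), (48, [149, 138, 129]), (46, [151, 139, 128]), (44, [159, 142, 127]), (42, [160, 140, 117]), (40, [161, 135, 104]), (38, [138, 115, 85]), (36, [119, 98, 70]), (34, [110, 90, 65]), (32, [116, 95, 69]), (30, [145, 117, 83]), (28, [154, 125, 88])]
8 [(60, [148, 128, 105]), (58, [171, 141, 105]), (56, [181, 146, 103]), (54, [181, 146, 101]), (52, [176, 142, 99]), (50, [174, 140, 97]), (48, [171, 139, 96]), (46, [170, 138, 96]), (44, [170, 138, 96]), (42, [171, 138, 96]), (40, [172, 139, 96]), (38, [172, 139, 97]), (36, [171, 139, 96]), (34, [171, 139, 96]), (32, [171, 139, 96
[... 352 characters left out ...]
100 102 101 102 101 100  98  97]
 [103 102 100 107 134 130  97  99  98  97  96  95  95  95]
 [100  99  96 101 131 130  93  94  95  96  95  93  94  95]
 [ 97  96  95  96 128 130  89  94  94  94  95  95  96  97]
 [ 95  96  95  96 125 129  94  97  95  93  97  94  95  95]
 [ 96  96  96  91  98 107  97  92  86  89  96  96  97  98]
 [ 97  97  97  83  63  74  85  82  86  98 100 102 102 103]
 [ 96  95  97  94  79  59  49  68  90  99 102 101 100 101]
 [ 96  97  96  99  97  85  74  68  72  93 102 102 101 102]
 [ 98 100 101  99  87  91 104 105  98  97 103 103 102 102]
 [103 103 104  98  96 103 104 103 101 100 100  96  97  94]
 [103 102 103 101 102 101  98  95  97  95  92  96 100 101]]
rows 259 cols 221
```

```bash
cat > m5.py <<'E'
from m3 import *
from goal import todo,Rt
def fixedyaw(c,b0,segs,W):
    # 2-dof fit: penalise yaw by many tiny iterations
    import fit
    g=edgefit
    p=np.array(b0,float)
    for _ in range(4):
        q,r,n=edgefit(c,p,segs,.01,W=W,it=2); 
        p=np.array([*q[:2],b0[2]]) if _<3 else q
    return p,q,r,n
def run():
    todo([.6101,-.0469,.020],Rt(-100.5))
    s=arm.observe()
    ct=snap("top")
    c0=np.array(s["eef_pos"][:2])+.017*np.array([np.cos(pt[2]),np.sin(pt[2])])
    b0=[*c0,pt[2]];print("robot-based centre in stand: top",instand(pt,c0).round(1),"scene",instand(ps,c0).round(1))
    # 1D edge profiles in top camera: near side bottom edge y=-25 z=0
    img=cv2.cvtColor(ct["color"],cv2.COLOR_RGB2LAB).astype(np.float32)
    def prof(f,vals,ts):
        out=[]
        for v in vals:
            px=proj(ct,T2(pt,[f(v,t) for t in ts])).astype(np.float32)
            out.append(cv2.remap(img,px[:,0].reshape(1,-1),px[:,1].reshape(1,-1),cv2.INTER_LINEAR)[0])
        a=np.mean(out,0);return a
    ys=np.arange(-50,-15,1.)
    a=prof(lambda x,y:P(x,y,10),np.arange(-5,40,2.),ys)
    print("near side, z=10 plane, b channel vs y:",[(int(y),int(v[2])) for y,v in zip(ys,a)])
    xs=np.arange(-50,-20,1.)
    a=prof(lambda y,x:P(x,y,32),np.arange(-20,10,2.),xs)
    print("rear end, z=32 plane:",[(int(x),int(v[2])) for x,v in zip(xs,a)])
run()
cs=snap("scene")
for px in [(226.87,269.9),(227,270.1)]:
    print("mark scene->stand",instand(ps,onz(cs,px,.032)).round(2))
E
python3 m5.py
```

```text
t 7.75 pos [612.7 -45.   19.5] d [-2.6 -1.9  0.5] rotvec [-0.0005  0.0017 -0.0023] deg 0.2 F [-0.1 -0.1 -0.9] T [ 0.32 -0.13  0.03] op 48.6 q [  6.  42.  83. -40.  73.  34.]
robot-based centre in stand: top [ 7.1 -3.9] scene [ 4.3 -3.7]
near side, z=10 plane, b channel vs y: [(-50, 129), (-49, 129), (-48, 128), (-47, 128), (-46, 128), (-45, 128), (-44, 128), (-43, 129), (-42, 129), (-41, 129), (-40, 129), (-39, 129), (-38, 129), (-37, 129), (-36, 128), (-35, 128), (-34, 128), (-33, 127), (-32, 127), (-31, 128), (-30, 132), (-29, 138), (-28, 145), (-27, 152), (-26, 157), (-25, 160), (-24, 161), (-23, 160), (-22, 160), (-21, 159), (-20, 156), (-19, 150), (-18, 141), (-17, 134), (-16, 129)]
rear end, z=32 plane: [(-50, 127), (-49, 128), (-48, 128), (-47, 128), (-46, 128), (-45, 128), (-44, 129), (-43, 128), (-42, 128), (-41, 128), (-40, 127), (-39, 127), (-38, 126), (-37, 127), (-36, 132), (-35, 141), (-34, 150), (-33, 156), (-32, 158), (-31, 158), (-30, 158), (-29, 158), (-28, 157), (-27, 157), (-26, 157), (-25, 157), (-24, 157), (-23, 157), (-22, 157), (-21, 157)]
mark scene->stand [17.4  -0.84]
mark scene->stand [17.16 -0.07]
```

View pics/t7.png

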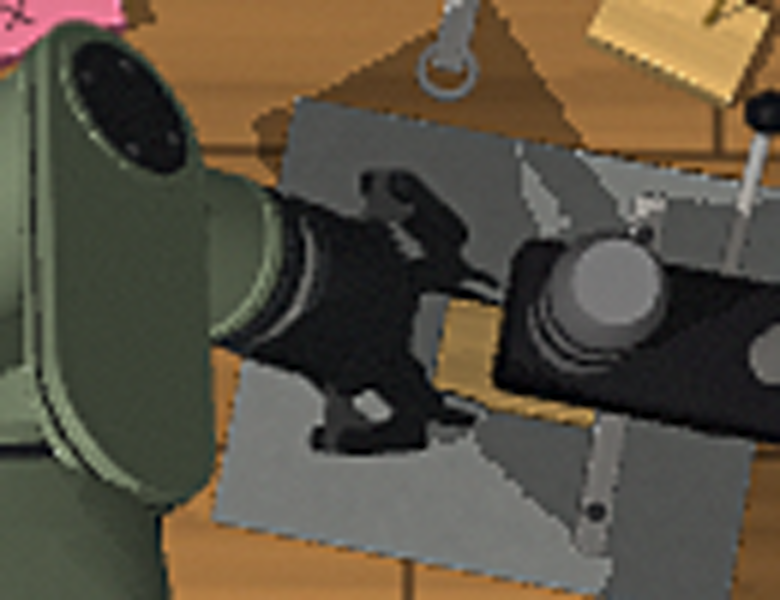

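```bash
cat > m6.py <<'E'
from m3 import *
def halfedge(c,p,f,vals,t0,rng=7,ch=None):
    img=cv2.cvtColor(c["color"],cv2.COLOR_RGB2LAB).astype(np.float32)
    ts=np.arange(t0-rng,t0+rng+.01,.5);out=[]
    for v in vals:
        px=proj(c,T2(p,[f(v,t) for t in ts])).astype(np.float32)
        out.append(cv2.remap(img,px[:,0].reshape(1,-1),px[:,1].reshape(1,-1),cv2.INTER_LINEAR)[0])
    a=np.median(out,0)
    lo,hi=a[:5].mean(0),a[-5:].mean(0);d=hi-lo
    s=(a-lo)@d/(d@d)
    i=np.where((s[:-1]<.5)&(s[1:]>=.5))[0]
    return [round(float(ts[k]+.5*(.5-s[k])/(s[k+1]-s[k])),2) for k in i], d.round(0).tolist()
def crossfit(c,p,mask_bit=True):
    K=6
    g=c["color"][:,:,2].astype(np.float32)
    c0=proj(c,T2(p,[P(17,0,32)]))[0];x0,y0=int(c0[0])-9,int(c0[1])-8;w,h=19,15
    roi=g[y0:y0+h,x0:x0+w]
    jj,ii=np.meshgrid((np.arange(w*K)+.5)/K-.5+x0,(np.arange(h*K)+.5)/K-.5+y0)
    # map each subpixel to stand plane z=32
    wpts=np.array([instand(p,onz(c,(a,b),.032)) for a,b in zip(jj.ravel(),ii.ravel())])
    pix=np.array([instand(p,onz(c,(a,b),.032)) for b in range(y0,y0+h) for a in range(x0,x0+w)])
    bit=np.array([[20,0,z] for z in np.arange(41,75,1.)])/1e3
    bp=proj(c,T2(p,bit));PX=np.array([[a,b] for b in range(y0,y0+h) for a in range(x0,x0+w)])
    db=np.min(np.linalg.norm(PX[:,None]-bp[None],axis=2),1)
    def model(q):
        mx,my,hw,rot=q
        u=wpts-[mx,my];ca,sa=np.cos(rot+np.pi/4),np.sin(rot+np.pi/4)
        a=u@[ca,sa];b=u@[-sa,ca]
        m=((np.abs(a)<9)&(np.abs(b)<hw))|((np.abs(b)<9)&(np.abs(a)<hw))
        m=m.reshape(h*K,w*K).astype(np.float32)
        m=cv2.GaussianBlur(m,(0,0),.35*K)
        return cv2.resize(m,(w,h),interpolation=cv2.INTER_AREA).ravel()
    def cost(q,mxy):
        d=np.abs(pix-mxy);use=(np.max(d,axis=1)<12)
        if mask_bit: use&=(db>1.7)
        m=model(q);A=np.c_[np.ones(use.sum()),pix[use,0],m[use]]
        y=roi.ravel()[use];s,*_=np.linalg.lstsq(A,y,rcond=None);return np.mean((A@s-y)**2)
    best=None;mxy=np.array([17.,0.5])
    for it,st in enumerate([2,1,.5,.25]):
        R_=np.arange(-3,3.1,1)*st
        best=min((cost((mxy[0]+a,mxy[1]+b,.9,0),mxy),mxy[0]+a,mxy[1]+b) for a in R_ for b in R_)
        mxy=np.array(best[1:])
    return best
def report():
    cs=snap("scene");ct=snap("top")
    print("scene plate far y=-110:",halfedge(cs,ps,lambda x,y:P(x,y,10),range(-115,-45,3),-110))
    print("scene plate near y=110:",halfedge(cs,ps,lambda x,y:P(x,y,10),range(-100,40,3),110,3))
    print("scene plate near bottom:",halfedge(cs,ps,lambda x,y:P(x,y,0),range(-100,40,3),110,4))
    print("top plate far y=110:",halfedge(ct,pt,lambda x,y:P(x,y,10),range(-100,20,3),110))
    print("top plate near y=-110:",halfedge(ct,pt,lambda x,y:P(x,y,10),range(-110,120,3),-110))
    print("scene blk far top:",halfedge(cs,ps,lambda x,y:P(x,y,32),list(range(2,13))+list(range(30,42)),-30,6))
    print("scene blk near bottom:",halfedge(cs,ps,lambda x,y:P(x,y,10),range(10,42,2),20,6))
    print("scene blk near top:",halfedge(cs,ps,lambda x,y:P(x,y,32),range(0,42,2),20,3))
    print("scene blk front end top:",halfedge(cs,ps,lambda y,x:P(x,y,32),range(-26,15,2),45,4))
    print("top blk near bottom:",halfedge(ct,pt,lambda x,y:P(x,y,10),range(0,40,2),-29,6))
    print("top blk rear top:",halfedge(ct,pt,lambda y,x:P(x,y,32),range(-22,12,2),-35,6))
    print("top fence top edge near part:",halfedge(ct,pt,lambda y,x:P(x,y,22),range(-85,-45,2),48,6))
    print("crossfit scene",np.round(crossfit(cs,ps),2))
    f=proj(cs,T2(ps,[P(20,0,42)]))
if __name__=="__main__": report()
E
python3 m6.py
```

```text
scene plate far y=-110: ([-113.43, -109.75, -108.18], [-0.0, -0.0, -0.0])
scene plate near y=110: ([108.26], [3.0, -0.0, -1.0])
scene plate near bottom: ([108.57], [-8.0, 8.0, 17.0])
top plate far y=110: ([110.04], [-2.0, 10.0, 24.0])
top plate near y=-110: ([-110.3], [-7.0, -15.0, -35.0])
scene blk far top: ([-29.91], [49.0, 7.0, 29.0])
scene blk near bottom: ([18.94], [-67.0, -7.0, -31.0])
scene blk near top: ([19.21], [9.0, 1.0, 2.0])
scene blk front end top: ([44.53], [-25.0, -5.0, -26.0])
top blk near bottom: ([-26.62], [51.0, 7.0, 33.0])
top blk rear top: ([-34.46], [40.0, 6.0, 31.0])
top fence top edge near part: ([48.64], [29.0, 1.0, 1.0])
crossfit scene [17.03 17.25  0.  ]
```

```bash
cat > m7.py <<'E'
from m6 import *
cs=snap("scene");ct=snap("top")
def prof(c,p,f,vals,ts):
    img=c["color"].astype(np.float32).mean(2);out=[]
    for v in vals:
        px=proj(c,T2(p,[f(v,t) for t in ts])).astype(np.float32)
        out.append(cv2.remap(img,px[:,0].reshape(1,-1),px[:,1].reshape(1,-1),cv2.INTER_LINEAR)[0])
    return np.median(out,0).round(0).astype(int).tolist()
r=lambda c0,w:np.arange(c0-w,c0+w+.1,1.)
print("scene carriage near bottom edge, z from 110..130",prof(cs,ps,lambda x,z:P(x,33,z),range(25,100,3),r(120,10)))
print("scene carriage top near edge z 155..175",prof(cs,ps,lambda x,z:P(x,33,z),range(20,90,3),r(165,10)))
print("scene carriage top far edge y -45..-21",prof(cs,ps,lambda x,y:P(x,y,165),list(range(-8,-4))+list(range(45,85,3)),r(-33,12)))
print("scene fence near end y 80..100 z22",prof(cs,ps,lambda x,y:P(x,y,22),range(51,61,2),r(90,10)))
print("scene plate far y -125..-95",prof(cs,ps,lambda x,y:P(x,y,10),range(-120,-60,3),r(-110,15)))
print("scene plate near z -8..18 at y=110",prof(cs,ps,lambda x,z:P(x,110,z),range(-100,-10,3),r(5,13)))
print("top carriage far y 21..45",prof(ct,pt,lambda x,y:P(x,y,165),list(range(-10,0))+list(range(60,85,3)),r(33,12)))
print("top carriage near y -45..-21",prof(ct,pt,lambda x,y:P(x,y,165),list(range(-8,40,3)),r(-33,12)))
print("top fence near end y -100..-80",prof(ct,pt,lambda x,y:P(x,y,22),range(51,61,2),r(-90,10)))
print("top fence far end y 80..100",prof(ct,pt,lambda x,y:P(x,y,22),range(51,61,2),r(90,10)))
for c,p,nm,(x0,y0) in [(cs,ps,"s",(165,170)),(ct,pt,"t",(225,135))]:
    K=7;im=cv2.resize(c["color"][y0:y0+84,x0:x0+112,::-1],None,fx=K,fy=K,interpolation=cv2.INTER_NEAREST)
    cube=lambda a,b,c_,d,e,f:[[P(x,y,e),P(x2,y2,e)] for (x,y,x2,y2) in [(a,c_,b,c_),(b,c_,b,d),(b,d,a,d),(a,d,a,c_)]]+[[P(x,y,f),P(x2,y2,f)] for (x,y,x2,y2) in [(a,c_,b,c_),(b,c_,b,d),(b,d,a,d),(a,d,a,c_)]]
    for s in cube(-13,133,-33,33,120,165)+cube(48,63,-90,90,10,22)+plsegs+[[P(20,0,42),P(20,0,90)]]+cube(103,107,-2,2,329,330):
        q=(proj(c,T2(p,s))+.5-[x0,y0])*K
        cv2.line(im,tuple(int(v) for v in q[0]),tuple(int(v) for v in q[1]),(0,0,255),1)
    cv2.imwrite(f"pics/ov_{nm}.png",im)
E
python3 m7.py
```

```text
scene carriage near bottom edge, z from 110..130 [110, 109, 109, 107, 108, 109, 107, 107, 108, 107, 112, 108, 98, 91, 75, 61, 48, 38, 32, 28, 27]
scene carriage top near edge z 155..175 [30, 30, 30, 30, 30, 30, 31, 32, 33, 34, 34, 33, 32, 31, 29, 28, 27, 27, 27, 27, 28]
scene carriage top far edge y -45..-21 [81, 81, 80, 80, 79, 79, 79, 79, 79, 79, 80, 79, 79, 76, 71, 63, 55, 49, 44, 41, 38, 38, 38, 38, 38]
scene fence near end y 80..100 z22 [147, 163, 179, 195, 202, 205, 208, 200, 189, 179, 166, 159, 151, 148, 147, 148, 152, 155, 147, 130, 123]
scene plate far y -125..-95 [43, 42, 41, 41, 41, 41, 41, 41, 40, 41, 40, 40, 40, 40, 40, 40, 40, 40, 40, 40, 40, 40, 41, 41, 42, 42, 42, 42, 41, 40, 41]
scene plate near z -8..18 at y=110 [97, 97, 97, 96, 96, 96, 97, 98, 99, 101, 103, 107, 111, 114, 117, 119, 119, 119, 120, 120, 117, 113, 107, 105, 102, 102, 103]
top carriage far y 21..45 [23, 23, 21, 20, 22, 20, 20, 21, 16, 15, 22, 44, 66, 78, 87, 87, 84, 83, 87, 95, 97, 95, 95, 99, 111]
top carriage near y -45..-21 [83, 96, 108, 119, 119, 119, 113, 90, 57, 25, 12, 4, 6, 9, 12, 14, 17, 21, 24, 27, 28, 28, 29, 31, 35]
top fence near end y -100..-80 [119, 119, 119, 119, 119, 120, 120, 117, 113, 104, 105, 102, 104, 104, 105, 105, 105, 105, 105, 107, 108]
top fence far end y 80..100 [106, 117, 126, 131, 139, 148, 157, 156, 155, 144, 124, 102, 101, 99, 109, 118, 119, 119, 119, 119, 119]
```

```bash
sleep 1
```

```text
(no output)
```

View pics/ov_s.png

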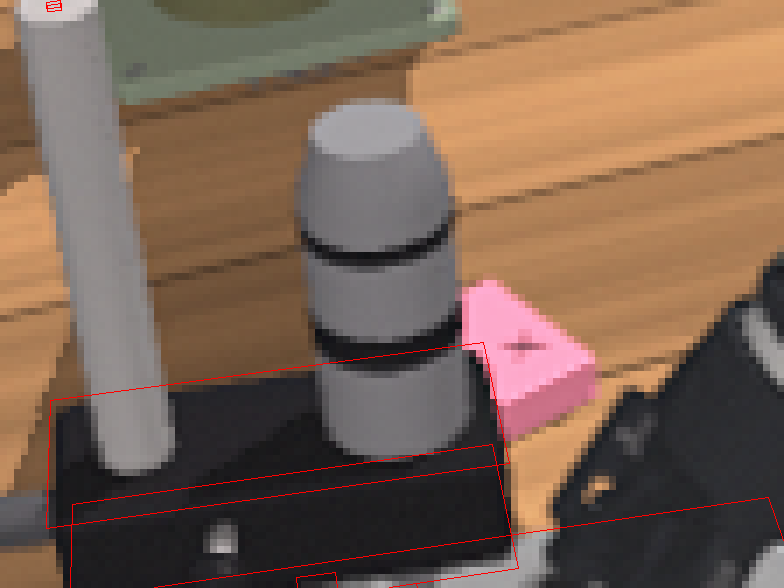

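View pics/ov_t.png

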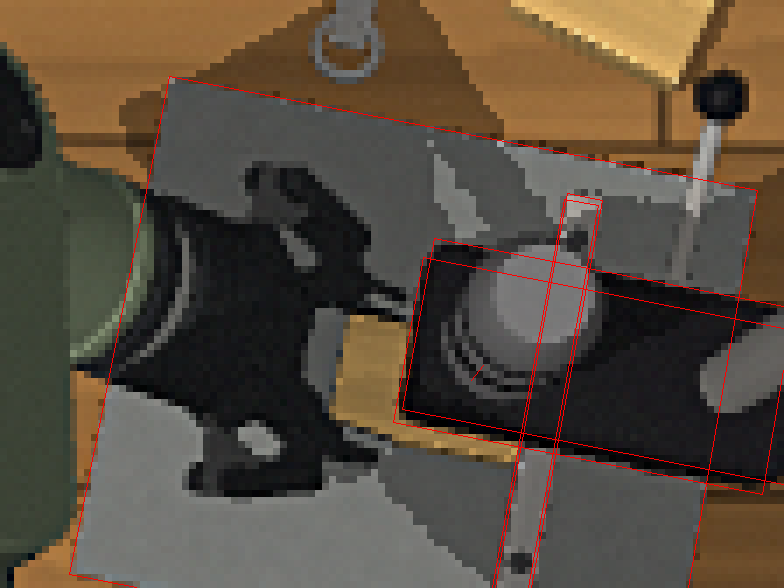

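Estimates of the cross's y offset from the bit:

| Source | Offset |
|---|---|
| Scene camera | about +0.5 mm |
| Robot frame | about +2 mm |
| Top camera | about +2.8 mm |

They agree that about 3.5 mm remains to the fence. I'll shift −1.6 mm in the stand's y, then advance to the fence while watching the force.

```bash
python3 -m jog '[[40,[-1.5,0.2,0],[0,0.001,-0.002]],[40,[0,0,0],[0,0,0]]]'; python3 -m jog '[[40,[-0.2,-1,0],[0,0,0]],[40,[-0.2,-1,0],[0,0,0]]]'; python3 -m jog '[[40,[0,0,0],[0,0,0]]]'
python3 -c "
from goal import *
todo([.6105,-.04815,.020],Rt(-100.5))"
```

```text
clock: 8.22
eef_pos: [0.6107, -0.0447, 0.0195]
orientation: [180.0, 40.0, 79.5]
contact_force: [-0.1, -0.7, -0.2]
opening: 0.0484
clock: 8.38
eef_pos: [0.6103, -0.0466, 0.0196]
orientation: [180.0, 40.0, 79.5]
contact_force: [-0.1, -0.3, -0.5]
opening: 0.0484
clock: 8.47
eef_pos: [0.6102, -0.0468, 0.0196]
orientation: [180.0, 40.0, 79.5]
contact_force: [-0.8, -1.1, -0.6]
opening: 0.049
t 8.47 pos [610.2 -46.8  19.6] d [ 0.3 -1.4  0.4] rotvec [-0.0005  0.0001 -0.0003] deg 0.0 F [-0.8 -1.1 -0.6] T [ 0.36 -0.06 -0.  ] op 49.0 q [  6.  42.  83. -40.  73.  34.]
```

```bash
for i in 1; do python3 -m jog '[[40,[0,-0.8,0],[0,0,0]]]'; python3 -m jog '[[40,[0,-0.8,0],[0,0,0]]]';python3 -m jog '[[40,[-0.1,-0.8,0],[0,0,0]]]'; done; python3 m4.py 8; python3 m6.py | tail -9
```

```text
clock: 8.55
eef_pos: [0.6102, -0.0473, 0.0195]
orientation: [180.0, 39.9, 79.5]
contact_force: [-0.4, 5.5, 1.5]
opening: 0.0487
clock: 8.63
eef_pos: [0.6103, -0.0473, 0.0195]
orientation: [180.0, 39.8, 79.5]
contact_force: [-0.9, 4.8, 0.9]
opening: 0.0484
clock: 8.72
eef_pos: [0.6103, -0.0473, 0.0196]
orientation: [179.9, 39.8, 79.4]
contact_force: [-1.1, 5.5, 1.0]
opening: 0.0485
t 8.72 pos [610.3 -47.3  19.6] d [-0.2  0.4  0.4] rotvec [-0.0039  0.0016  0.0007] deg 0.2 F [-1.1  5.5  1. ] T [ 0.67  0.06 -0.27] op 48.5 q [  6.  41.  83. -40.  73.  34.]
scene (0, 1, 2) [ 7.1 -8.5] 0.14 0.24 75 mark [19.  -2.5]
scene (0, 1, 3) [ 7.1 -8.2] 0.24 0.18 75 mark [19.1 -2.1]
scene (0, 2, 3) [ 7.1 -8.6] -0.22 0.06 75 mark [19.1 -2.6]
scene (0, 1, 2, 3) [ 7.1 -8.4] 0.16 0.07 100 mark [19.1 -2.3]
top plate near y=-110: ([-110.29], [-7.0, -15.0, -35.0])
scene blk far top: ([-31.97], [38.0, 5.0, 24.0])
scene blk near bottom: ([17.29], [-48.0, -6.0, -25.0])
scene blk near top: ([17.94], [0.0, 0.0, 0.0])
scene blk front end top: ([46.81], [-10.0, -3.0, -16.0])
top blk near bottom: ([-29.02], [49.0, 6.0, 32.0])
top blk rear top: ([-31.91], [32.0, 5.0, 27.0])
top fence top edge near part: ([48.65], [30.0, 1.0, 1.0])
crossfit scene [15.95 19.75 -1.5 ]
```

View pics/rect8.png

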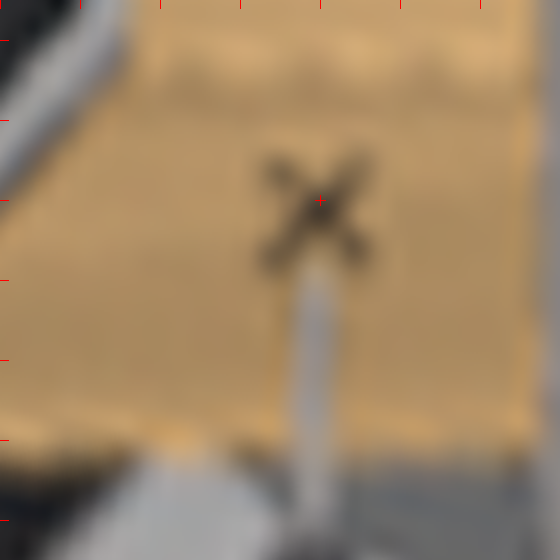

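View pics/s8.png

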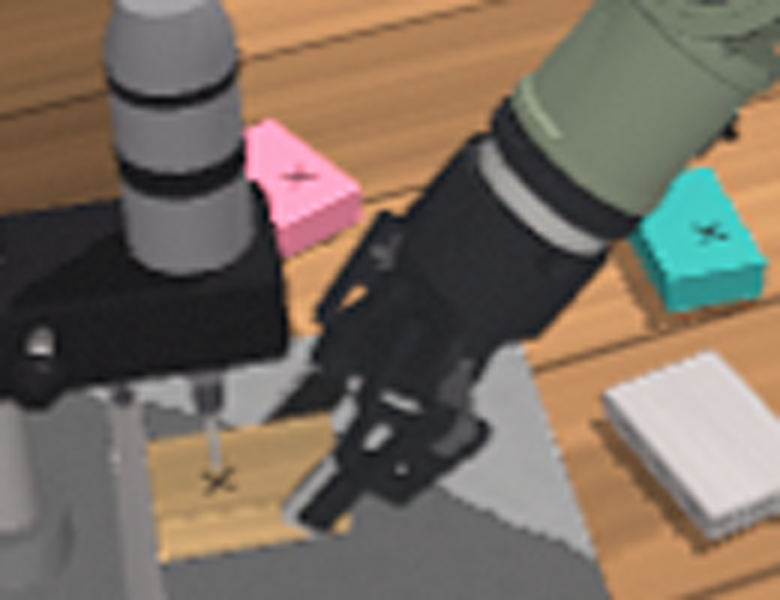

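```bash
python3 - <<'E'
from m3 import *
cs=snap("scene");np.save("cs8.npy",cs["color"])
print("cols 219..233");
for r in range(254,278): print(r,cs["color"][r,219:234,2], (cs["color"][r,224:228,0].astype(int)-cs["color"][r,224:228,2]))
print(proj(cs,T2(ps,[P(20,0,42)])),proj(cs,T2(ps,[P(20,0,32)])),proj(cs,T2(ps,[P(20,-2,32)])))
E
```

```text
cols 219..233
254 [165 165 147 100  78  88  75  64 128 165 162 161 161 161 161] [ 0  0 -1  1]
255 [162 164 142  87  66  67  66  54 124 168 164 162 161 161 161] [-1  0 -2  1]
256 [165 166 148  95  64  70  67  55 126 169 164 162 161 161 161] [-1 -1 -2  0]
257 [152 160 161 118  63  70  66  64 129 170 166 163 164 162 164] [-1 -1 -1  2]
258 [ 98 128 157 128  74  77  78 105 151 168 165 163 163 162 163] [-1  0  0  1]
259 [101 102 102 102  96 110 118 133 161 166 163 163 163 164 154] [1 3 2 2]
260 [105 105 105 104 104 132 140 106 123 148 153 156 154 154 124] [ 3  4  0 -2]
261 [104 105 105 104 103 129 144 114  92  85 108 122 116 106 102] [13 10 17 32]
262 [105 104 104 104 103 122 142 121 103 102 102 101 101 100 100] [45 24 50 87]
263 [104 105 104 103 101 115 143 133  99 101  99  99  98  97  96] [58 12 34 83]
264 [103 102 103 100  98 106 134 130  94  94  96  95  97  95  94] [62 18 31 78]
265 [ 98  98  97  97  94 100 131 130  90  93  95  94  95  95  95] [61 18 27 75]
266 [ 95  96  96  95  93  96 129 130  89  95  96  97  96  96  96] [62 19 19 68]
267 [ 95  96  97  97  96  96 124 128  90  88  93  
[... 219 characters left out ...]
 59  45  73  88  96 102 101 101 102] [70 39 25 51]
271 [ 97  97  96  99  98  82  70  87  82  72  91 103 102 102 103] [59 45 63 61]
272 [102 103 101 102  97  86  91 106 104 105 104 101 101 101  99] [63 70 82 83]
273 [103 103 104 103 104 104 103 102 101  99  97  96  95  94  93] [81 80 80 78]
274 [102 101 101 100  99  99  98  96  94  96 100 103 105 100  96] [75 74 74 72]
275 [ 99  98  97  99 103 105 108 106 100 105 110 115 115 112 108] [83 83 80 78]
276 [109 106 103 107 113 117 118 115 110 110 111 109 108 108 107] [90 92 88 87]
277 [119 115 111 112 111 111 109 108 109 109 110 109 109 110 110] [87 86 85 85]
[[225.55459616 267.41436768]] [[225.87959012 270.29371861]] [[225.79267697 269.73316063]]
```

```bash
python3 -m jog '[[40,[-0.3,-2,0],[0,0,0]],[40,[-0.3,-2,0],[0,0,0]]]'; python3 - <<'E'
from goal import *
todo([.6105,-.04815,.020],Rt(-100.5))
s=arm.observe();R0=R.from_euler("xyz",s["orientation"],degrees=True).as_matrix()
F=np.array(s["contact_force"]);T=np.array(s["torque"])-[.36,-.06,0]
for L in (0,.0187,.1,.15,.2):
    # torque about point TCP - L z ; find contact x at known y,z
    ref=-L*R0[:,2]; y=-.017-.04; z=0.0
    # Tz = rx*Fy - ry*Fx
    ry=y-ref[1]; rx=(T[2]+ry*F[0])/F[1]
    rz=z-ref[2]; print(L,"contact x rel TCP",(rx+ref[0]).round(4),"Tx pred",(ry*F[2]-rz*F[1]).round(2),"meas",T[0].round(2))
E
```

```text
clock: 9.13
eef_pos: [0.6103, -0.0474, 0.0197]
orientation: [179.8, 39.4, 79.3]
contact_force: [-2.1, 10.3, 3.6]
opening: 0.0488
t 9.13 pos [610.3 -47.4  19.7] d [ 0.2 -0.8  0.3] rotvec [-0.0096  0.0043  0.0006] deg 0.6 F [-2.1 10.3  3.6] T [ 1.05  0.25 -0.62] op 48.8 q [  6.  41.  83. -40.  73.  34.]
0 contact x rel TCP -0.0485 Tx pred -0.21 meas 0.69
0.0187 contact x rel TCP -0.044 Tx pred -0.1 meas 0.69
0.1 contact x rel TCP -0.0244 Tx pred 0.36 meas 0.69
0.15 contact x rel TCP -0.0123 Tx pred 0.65 meas 0.69
0.2 contact x rel TCP -0.0002 Tx pred 0.93 meas 0.69
```

Contact is about 10 N and the torque puts it at the middle of the block's end face, so the end is seated flush. Now release.

```bash
python3 -m jog '[[40,[0,0,0],[0,0,0]]]'; python3 -m jog '[[80,[0,0,0],[0,0,0]],[80,[0,0,0],[0,0,0]],[80,[0,0,0],[0,0,0]],[80,[0,0,0],[0,0,0]]]'; python3 m4.py 9; python3 m6.py | tail -8
```

```text
clock: 9.22
eef_pos: [0.6105, -0.0471, 0.0201]
orientation: [179.8, 39.4, 79.4]
contact_force: [-0.6, -0.8, -0.4]
opening: 0.0484
clock: 9.55
eef_pos: [0.6107, -0.0489, 0.0204]
orientation: [179.8, 39.6, 79.4]
contact_force: [-0.6, 0.5, -0.0]
opening: 0.0801
t 9.55 pos [610.7 -48.9  20.4] d [-0.6  2.  -0.4] rotvec [-0.006   0.0041 -0.0012] deg 0.4 F [-0.6  0.5 -0. ] T [ 0.22 -0.07 -0.  ] op 80.1 q [  6.  41.  83. -40.  73.  34.]
scene (0, 1, 2) [ 5.8 -7.9] 1.23 0.25 75 mark [17.7 -1.6]
scene (0, 1, 3) [ 5.9 -7.4] 0.77 0.19 75 mark [17.8 -1.2]
scene (0, 2, 3) [ 5.9 -8.1] 0.55 0.15 75 mark [17.9 -1.9]
scene (0, 1, 2, 3) [ 6.  -7.7] 0.66 0.15 100 mark [17.9 -1.6]
scene blk far top: ([-31.58], [41.0, 6.0, 26.0])
scene blk near bottom: ([17.7], [-55.0, -6.0, -26.0])
scene blk near top: ([18.32], [2.0, 0.0, 0.0])
scene blk front end top: ([45.9], [-16.0, -4.0, -21.0])
top blk near bottom: ([-28.68], [51.0, 6.0, 33.0])
top blk rear top: ([-32.46], [35.0, 6.0, 29.0])
top fence top edge near part: ([48.73], [29.0, 1.0, 1.0])
crossfit scene [17.35 19.   -1.75]
```

View pics/s9.png

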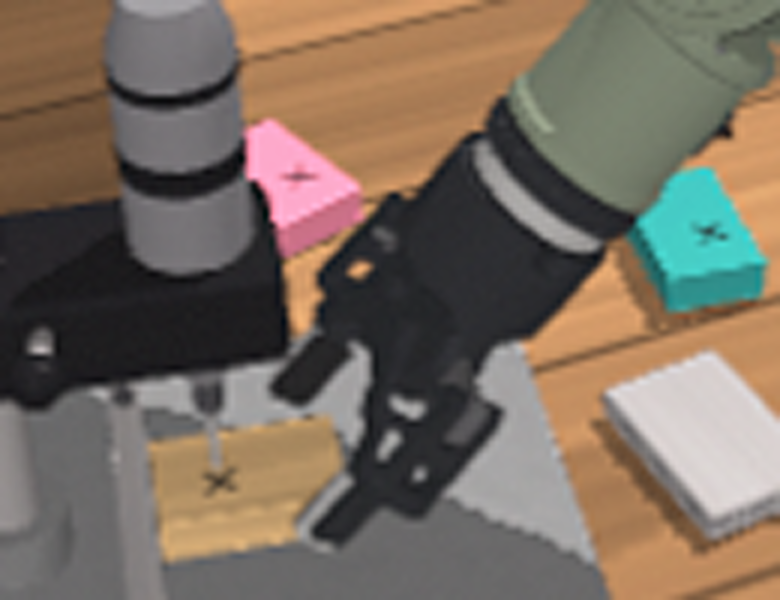

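View pics/t9.png

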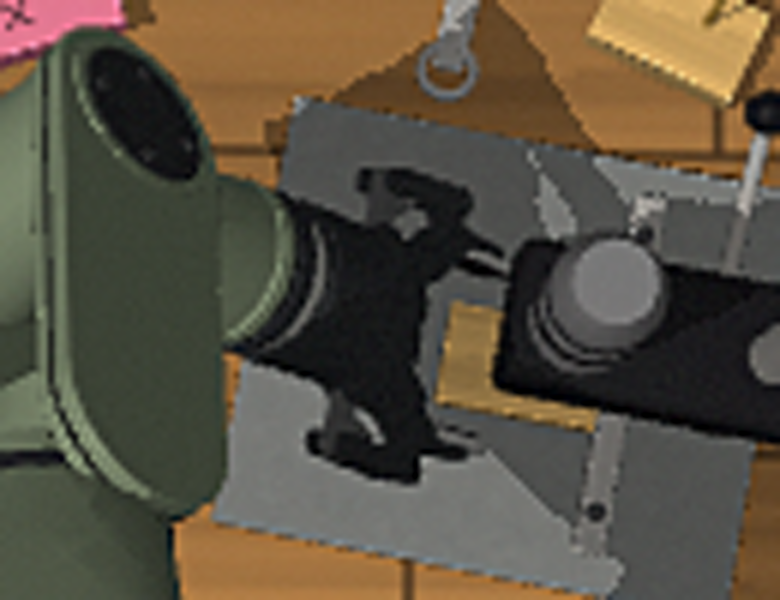

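After opening, the block came about 1 mm off the fence with a slight yaw, because the pads dragged it as they opened. I'll back out, close the fingers and nudge the block home from its rear face.

```bash
python3 -m jog '[[84,[2,10,1],[-0.001,0.001,0]],[84,[3,15,2],[-0.002,0.001,0]],[84,[3,15,1],[-0.002,0.001,0]],[84,[3,15,0],[-0.001,0.001,-0.001]],[20,[0,5,0],[0,0,0]],[0,[0,0,0],[0,0,0]],[0,[0,0,0],[0,0,0]],[0,[0,0,0],[0,0,0]]]'
python3 -m jog '[[0,[0,0,0],[0,0,0]],[0,[0,0,0],[0,0,0]],[0,[0,0,0],[0,0,0]]]'
python3 m4.py 10; python3 m6.py | tail -8
python3 - <<'E'
from m3 import *
pa=(ps+pt)/2
print("TCP in stand avg",instand(pa,arm.observe()["eef_pos"][:2]))
E
```

```text
clock: 10.42
eef_pos: [0.6235, 0.021, 0.0248]
orientation: [179.9, 40.0, 79.7]
contact_force: [-0.1, 0.6, -0.0]
opening: 0.0369
clock: 10.67
eef_pos: [0.6228, 0.02, 0.0246]
orientation: [-180.0, 40.0, 79.7]
contact_force: [0.7, 0.4, -0.5]
opening: 0.0003
t 10.67 pos [622.8  20.   24.6] d [-12.7 -66.9  -4.6] rotvec [ 0.     -0.0001 -0.0029] deg 0.2 F [ 0.7  0.4 -0.5] T [ 0.31 -0.07 -0.03] op 0.3 q [ 11.  44.  78. -38.  78.  36.]
scene (0, 1, 2) [ 6. -8.] 0.99 0.23 74 mark [17.9 -1.8]
scene (0, 1, 3) [ 5.9 -7.9] 1.4 0.2 75 mark [17.8 -1.6]
scene (0, 2, 3) [ 6.1 -8. ] 0.51 0.18 72 mark [18.  -1.9]
scene (0, 1, 2, 3) [ 6.1 -8. ] 1.03 0.18 97 mark [18.  -1.8]
scene blk far top: ([-31.6], [42.0, 6.0, 26.0])
scene blk near bottom: ([17.7], [-55.0, -6.0, -26.0])
scene blk near top: ([18.2], [2.0, 0.0, 0.0])
scene blk front end top: ([45.83], [-17.0, -4.0, -21.0])
top blk near bottom: ([-28.68], [50.0, 6.0, 33.0])
top blk rear top: ([-32.51], [37.0, 6.0, 30.0])
top fence top edge near part: ([48.96], [30.0, 1.0, 1.0])
crossfit scene [17.12 19.25 -1.5 ]
TCP in stand avg [-77.14725902  -5.51562749]
```

View pics/s10.png

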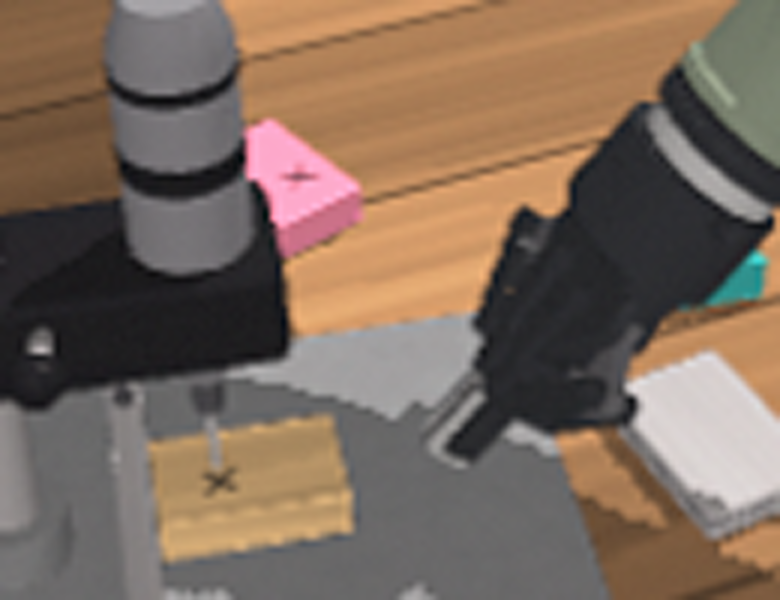

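View pics/rect10.png

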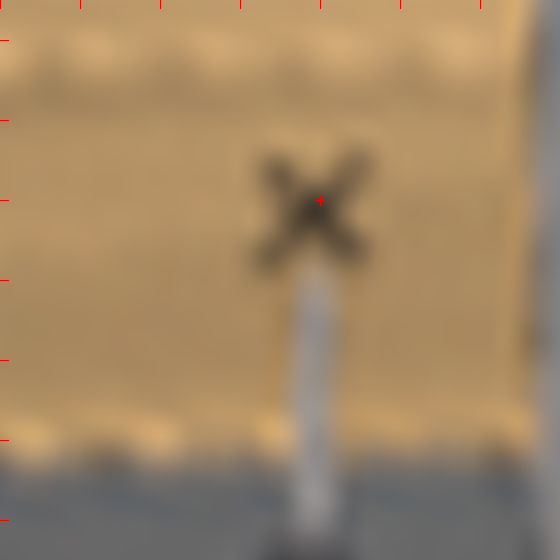

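View pics/t10.png

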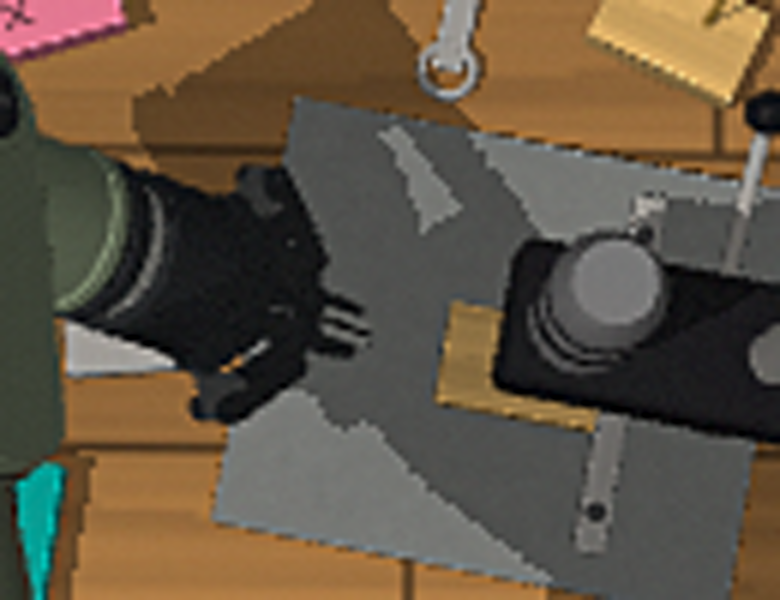

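```bash
python3 -m jog '[[0,[-2,-9,-2],[0,0,-0.001]],[0,[-2,-9,-2],[0,0,-0.001]],[0,[-1.5,-8,-1],[0,0,-0.001]],[0,[0,0,0],[0,0,0]]]'
cat > ts.py <<'E'
from m3 import *
from goal import todo,Rt
pa=(ps+pt)/2
todo([.6105,-.04815,.019],Rt(-100.5));print("TCP in stand avg",instand(pa,arm.observe()["eef_pos"][:2]).round(2))
E
python3 ts.py
```

```text
clock: 11.2
eef_pos: [0.6168, -0.009, 0.0193]
orientation: [180.0, 40.0, 79.5]
contact_force: [-0.4, 0.1, 0.5]
opening: 0.0002
t 11.2 pos [616.8  -9.   19.3] d [ -6.3 -39.2  -0.3] rotvec [0.0003 0.0001 0.0006] deg 0.0 F [-0.4  0.1  0.5] T [ 0.28 -0.1   0.02] op 0.2 q [  9.  43.  80. -39.  76.  36.]
TCP in stand avg [-47.48  -6.3 ]
```

```bash
python3 -m jog '[[0,[-0.4,-2,0],[0,0,0]],[0,[-0.4,-2,0],[0,0,0]]]' | grep -E "pos|force"; for i in 1; do python3 -m jog '[[0,[-0.2,-1,0],[0,0,0]]]'| grep -E "pos|force"; python3 -m jog '[[0,[-0.2,-1,0],[0,0,0]]]'| grep -E "pos|force"; python3 -m jog '[[0,[-0.2,-1,0],[0,0,0]]]'| grep -E "pos|force"; done; python3 ts.py
```

```text
eef_pos: [0.6153, -0.0144, 0.019]
contact_force: [-0.5, -0.4, -0.3]
eef_pos: [0.615, -0.0159, 0.019]
contact_force: [-0.5, -0.3, -0.3]
eef_pos: [0.6149, -0.017, 0.019]
contact_force: [0.1, -0.2, 0.8]
eef_pos: [0.615, -0.0176, 0.019]
contact_force: [2.1, 3.3, 0.5]
t 11.62 pos [615.  -17.6  19. ] d [ -4.5 -30.5   0. ] rotvec [-0.0008  0.0004  0.0023] deg 0.1 F [2.1 3.3 0.5] T [ 0.65 -0.21  0.04] op -0.5 q [  8.  43.  81. -39.  75.  36.]
TCP in stand avg [-38.62  -6.47]
```

```bash
python3 -m jog '[[0,[-0.2,-1,0],[0,0,0]]]'| grep -E "pos|force"; python3 -m jog '[[0,[-0.3,-1.5,0],[0,0,0]],[0,[-0.3,-1.5,0],[0,0,0]]]'| grep -E "pos|force"; python3 -m jog '[[0,[-0.3,-1.5,0],[0,0,0]]]'| grep -E "pos|force"; python3 ts.py;  python3 m4.py 11; python3 m6.py | tail -8
```

```text
eef_pos: [0.6153, -0.0177, 0.019]
contact_force: [0.1, 5.1, 0.5]
eef_pos: [0.6153, -0.0177, 0.019]
contact_force: [-0.0, 6.3, 1.8]
eef_pos: [0.6153, -0.0177, 0.0191]
contact_force: [-0.1, 4.9, 0.3]
t 11.95 pos [615.3 -17.7  19.1] d [ -4.8 -30.5  -0.1] rotvec [-0.0091  0.0048  0.0002] deg 0.6 F [-0.1  4.9  0.3] T [ 0.81 -0.03 -0.15] op 0.2 q [  8.  42.  81. -39.  75.  35.]
TCP in stand avg [-38.64  -6.17]
t 11.95 pos [615.3 -17.7  19.1] d [ -5.2 -29.2   0.9] rotvec [-0.0091  0.0048  0.0002] deg 0.6 F [-0.1  4.9  0.3] T [ 0.81 -0.03 -0.15] op 0.2 q [  8.  42.  81. -39.  75.  35.]
scene (0, 1, 2) [ 7.2 -7.6] 0.22 0.23 75 mark [19.1 -1.6]
scene (0, 1, 3) [ 7.2 -7.4] -0.1 0.19 75 mark [19.2 -1.4]
scene (0, 2, 3) [ 7.  -7.9] -0.03 0.06 73 mark [19.  -1.9]
scene (0, 1, 2, 3) [ 7.1 -7.8] 0.1 0.22 97 mark [19.1 -1.7]
scene blk far top: ([-31.44], [45.0, 6.0, 26.0])
scene blk near bottom: ([17.68], [-54.0, -6.0, -26.0])
scene blk near top: ([18.44], [3.0, 0.0, 1.0])
scene blk front end top: ([46.71], [-8.0, -3.0, -16.0])
top blk near bottom: ([-28.44], [50.0, 7.0, 33.0])
top blk rear top: ([-32.68], [62.0, 6.0, 28.0])
top fence top edge near part: ([48.86], [31.0, 1.0, 1.0])
crossfit scene [12.06 19.75 -1.5 ]
```

View pics/s11.png

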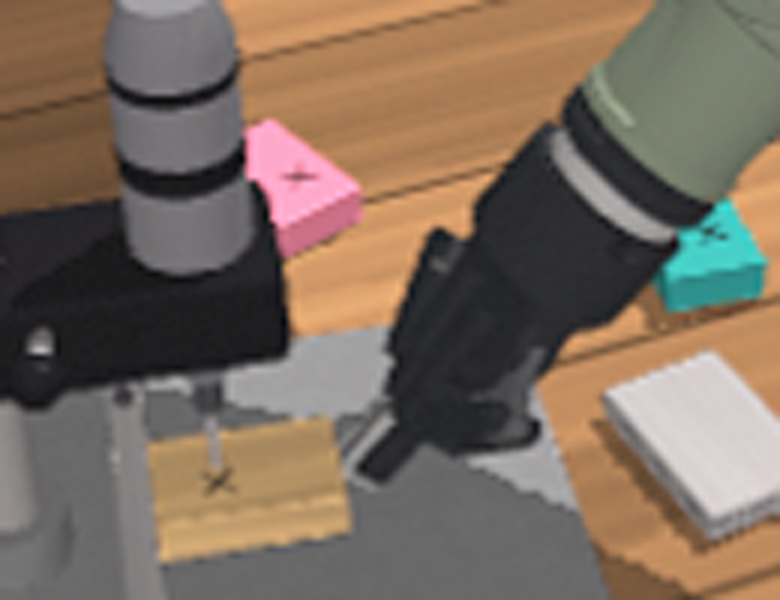

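View pics/rect11.png

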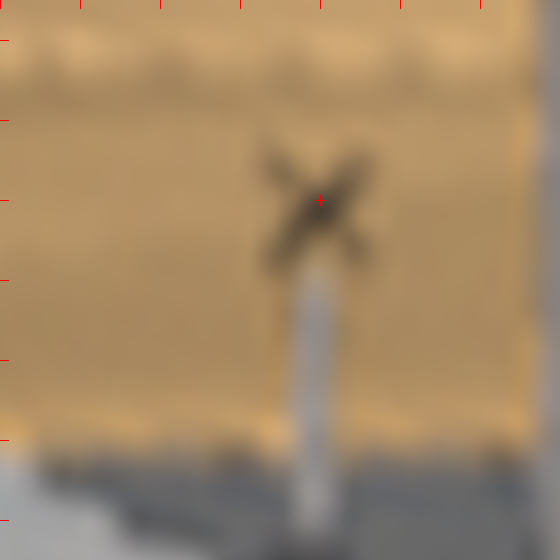

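The block is home against the fence, with yaw about 0.1° and 5–6 N of contact. I'll retreat straight back, then check with clean pictures.

```bash
python3 -m jog '[[0,[1,5,0],[0,0,0]],[0,[3,15,2],[0,0,0]],[0,[4,20,10],[0,0,0]],[0,[3,25,20],[0,0,0]],[0,[0,25,25],[0,0,0]],[0,[-5,30,25],[0,0,0]],[0,[-10,30,25],[0,0,0]],[0,[-10,30,25],[0,0,0]]]'; python3 -m jog '[[0,[-15,30,20],[0,0,0]],[0,[-15,30,20],[0,0,0]],[0,[-15,30,20],[0,0,0]],[0,[-15,30,20],[0,0,0]],[0,[-15,30,10],[0,0,0]],[0,[0,0,0],[0,0,0]]]'; python3 m4.py 12; python3 m6.py
```

```text
clock: 12.82
eef_pos: [0.5953, 0.166, 0.1487]
orientation: [-179.0, 40.0, 79.6]
contact_force: [-0.2, 0.4, -0.4]
opening: 0.0001
clock: 13.32
eef_pos: [0.5147, 0.3347, 0.2516]
orientation: [-179.7, 39.4, 79.8]
contact_force: [-0.6, -0.1, 0.7]
opening: 0.0001
t 13.32 pos [514.7 334.7 251.6] d [  95.4 -381.6 -231.6] rotvec [-0.0105 -0.0022 -0.0023] deg 0.6 F [-0.6 -0.1  0.7] T [ 0.23 -0.05  0.  ] op 0.1 q [ 37.  37.  59. -27. 113.  44.]
scene (0, 1, 2) [ 8.5 -5.8] -4.82 0.39 75 mark [20.9 -0.8]
scene (0, 1, 3) [ 7.8 -7.8] 0.33 0.18 75 mark [19.7 -1.7]
scene (0, 2, 3) [ 8.5 -6.3] -3.79 0.48 75 mark [20.9 -1.1]
scene (0, 1, 2, 3) [ 8.1 -6.5] -2.63 0.3 100 mark [20.4 -1.1]
scene plate far y=-110: ([-110.02], [-5.0, -10.0, -24.0])
scene plate near y=110: ([109.76], [-32.0, -0.0, -1.0])
scene plate near bottom: ([111.3], [37.0, 11.0, 25.0])
top plate far y=110: ([110.69], [1.0, 14.0, 33.0])
top plate near y=-110: ([-109.88], [-2.0, -10.0, -25.0])
scene blk far top: ([-31.79], [56.0, -2.0, 32.0])
scene blk near bottom: ([17.06], [-34.0, -6.0, -26.0])
scene blk near top: ([19.38], [-34.0, 2.0, -5.0])
scene blk front end top: ([46.55], [-58.0, 3.0, -20.0])
top blk near bottom: ([-28.21], [69.0, 9.0, 45.0])
top blk rear top: ([-31.83], [46.0, 8.0, 38.0])
top fence top edge near part: ([48.77], [39.0, 1.0, 2.0])
crossfit scene [83.31 19.75 -1.5 ]
```

View pics/s12.png

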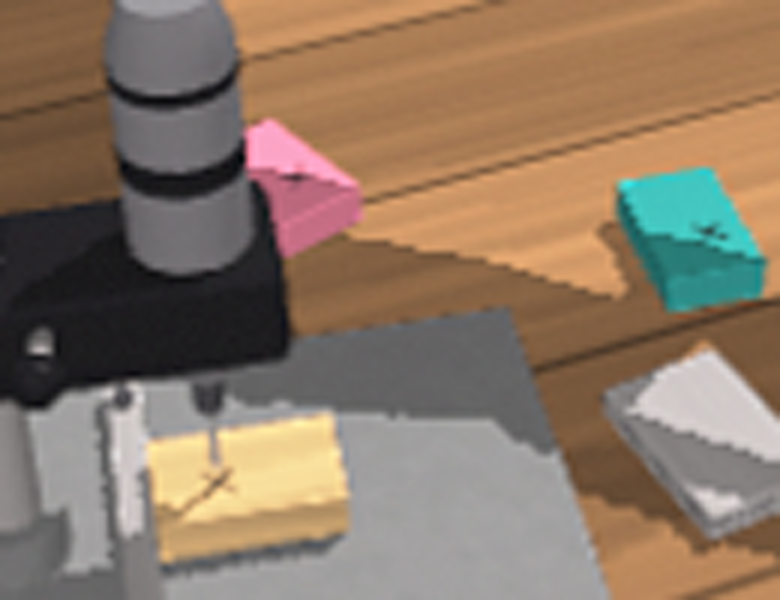

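View pics/t12.png

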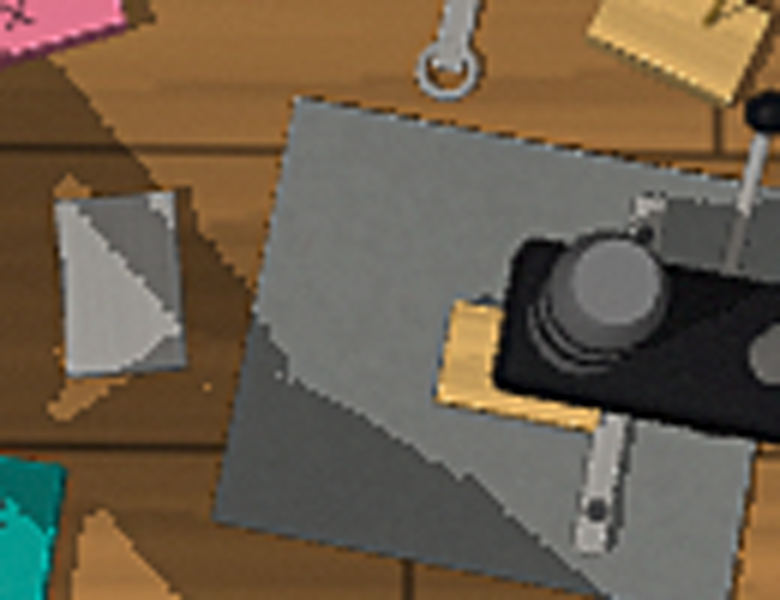

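View pics/rect12.png

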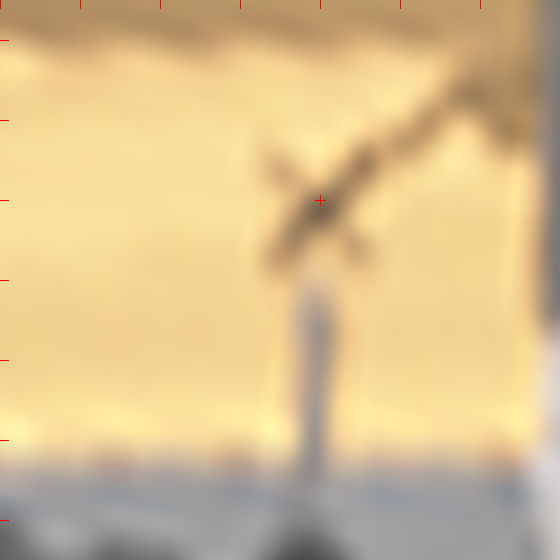

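```bash
cat > m8.py <<'E'
from m6 import *
cs=snap("scene");ct=snap("top")
def chan(c,p,f,vals,ts,ch):
    img=cv2.cvtColor(c["color"],cv2.COLOR_RGB2LAB).astype(np.float32)[:,:,ch];out=[]
    for v in vals:
        px=proj(c,T2(p,[f(v,t) for t in ts])).astype(np.float32)
        out.append(cv2.remap(img,px[:,0].reshape(1,-1),px[:,1].reshape(1,-1),cv2.INTER_LINEAR)[0])
    return np.mean(out,0).round(0).astype(int).tolist()
ts=np.arange(-38,-22,1.)
print("top near z10 b",list(zip(ts.astype(int).tolist(),chan(ct,pt,lambda x,y:P(x,y,10),range(-5,38,2),ts,2))))
print("top near z10 L",chan(ct,pt,lambda x,y:P(x,y,10),range(-5,38,2),ts,0))
print("top far z32 (x -30..-17) y12..28 b",chan(ct,pt,lambda x,y:P(x,y,32),range(-29,-18,1),np.arange(12,28,1.),2))
ts=np.arange(-40,-22,1.)
print("scene far z32 b",list(zip(ts.astype(int).tolist(),chan(cs,ps,lambda x,y:P(x,y,32),list(range(-25,13))+list(range(30,42)),ts,2))))
ts=np.arange(10,28,1.)
print("scene near z10 b",list(zip(ts.astype(int).tolist(),chan(cs,ps,lambda x,y:P(x,y,10),range(-25,42),ts,2))))
print("scene near z32 L",list(zip(ts.astype(int).tolist(),chan(cs,ps,lambda x,y:P(x,y,32),range(-25,20),ts,0))))
# shadow of the bit: for each x find darkest y
img=cs["color"].astype(np.float32).mean(2)
pts=[]
for x in np.arange(25,40,1.):
    ys=np.arange(-2,18,.25)
    px=proj(cs,T2(ps,[P(x,y,32) for y in ys])).astype(np.float32)
    v=cv2.remap(img,px[:,0].reshape(1,-1),px[:,1].reshape(1,-1),cv2.INTER_CUBIC)[0]
    w=np.clip(np.median(v)-8-v,0,None);
    if w.sum()>0: pts.append((x,round(float((w*ys).sum()/w.sum()),2),round(float(ys[v.argmin()]),2),int(v.min())))
print(pts)
E
python3 m8.py
```

```text
top near z10 b [(-38, 129), (-37, 129), (-36, 129), (-35, 128), (-34, 127), (-33, 127), (-32, 130), (-31, 136), (-30, 146), (-29, 156), (-28, 164), (-27, 169), (-26, 172), (-25, 172), (-24, 172), (-23, 172)]
top near z10 L [124, 124, 125, 125, 124, 121, 115, 109, 110, 125, 150, 174, 189, 193, 192, 193]
top far z32 (x -30..-17) y12..28 b [167, 166, 167, 168, 170, 167, 159, 148, 136, 130, 127, 127, 128, 129, 130, 130]
scene far z32 b [(-40, 127), (-39, 127), (-38, 127), (-37, 128), (-36, 130), (-35, 132), (-34, 137), (-33, 142), (-32, 148), (-31, 153), (-30, 158), (-29, 162), (-28, 164), (-27, 165), (-26, 165), (-25, 165), (-24, 165), (-23, 165)]
scene near z10 b [(10, 159), (11, 160), (12, 159), (13, 159), (14, 157), (15, 154), (16, 151), (17, 146), (18, 140), (19, 134), (20, 130), (21, 128), (22, 127), (23, 127), (24, 128), (25, 128), (26, 128), (27, 128)]
scene near z32 L [(10, 224), (11, 223), (12, 221), (13, 221), (14, 220), (15, 218), (16, 215), (17, 211), (18, 203), (19, 191), (20, 179), (21, 168), (22, 163), (23, 161), (24, 161), (25, 162), (26, 163), (27, 165)]
[(np.float64(25.0), 3.91, 4.25, 127), (np.float64(26.0), 4.46, 4.5, 131), (np.float64(27.0), 4.92, 4.75, 149), (np.float64(28.0), 5.76, 6.0, 163), (np.float64(29.0), 6.56, 7.0, 159), (np.float64(30.0), 6.98, 7.0, 152), (np.float64(31.0), 7.5, 7.5, 151), (np.float64(32.0), 8.32, 8.25, 151), (np.float64(33.0), 9.29, 9.5, 146), (np.float64(34.0), 10.1, 10.0, 147), (np.float64(35.0), 11.21, 11.0, 155), (np.float64(36.0), 13.01, 12.5, 149), (np.float64(37.0), 13.64, 13.25, 135), (np.float64(38.0), 13.82, 13.0, 128), (np.float64(39.0), 13.75, 13.25, 123)]
```

Final picture check:
- **Position:** the block's left end sits against the fence, and the cross at about (218,481) in the scene crop lies just under the bit tip at about (215,467).
- **Bit's shadow line:** extended, it meets the block top under the bit within about 0.3 mm of the fitted bit position.
- **Surroundings:** the tin, spanner and look-alikes are where they were, and the arm is clear.

I'm handing in.

```bash
python3 - <<'E'
from h import *
s=arm.observe();print(s["clock"],np.abs(s["qd"]).max(),s["contact_force"])
print(arm.sign_off())
E
```

```text
13.6167 0.6370956710354886 [ 0.25633109 -0.44920799 -0.0643424 ]
the job is handed in; nothing more can be done
None
```

The block lies flush against the fence with the pencilled cross under the bit tip to within about 1 mm. It is released, and I handed the job in at 13.6 s.

**What I did:** I gripped the block with the tool leaning back 40° from the open left side and slid it along the plate to the fence. When the fingers opened, the pads dragged it about 1 mm back off the fence with about 1° of yaw. I backed out, closed the fingers and pushed it home from its rear face at about 5–6 N, then withdrew clear.

**Last checks:**
- **Fence:** while I pressed it home, the scene camera put the block's yaw to the fence at about 0.1°. After I withdrew, the one usable edge fit gave 0.3°. The other fits ran 3–5° off and I discarded them, because a shadow edge had fallen across the block. The front edge had not moved back from the fence.
- **Cross under bit:** along the fence, the scene camera puts the cross 0.6 to 1.5 mm to the robot's side of the bit. The top camera puts it about 0.7 mm to the far side. Those two disagree by about 2 mm. I took the middle, about 0.3 mm to the robot's side, and did not nudge it further.
- **Surroundings:** I commanded no motion near the bit and felt no unexpected force. The tin and spanner looked unmoved by eye in the final pictures, as did the look-alikes in view. I did not measure the two place-card holders again, but the arm never went near them.
- **Arm:** it was clear of everything, with wrist force under 1 N.

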